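# Put the leftover fittings back in their organizer drawers

## Task

The four drawers of the clear organizer stand open on the bench, each with the stock of one kind in its back compartment: long bolts, short bolts, pipe elbows or pipe tees. Put each of the four loose fittings back with its own kind: lay it flat on the floor of that drawer's empty front compartment, setting it down rather than dropping it in. Leave the putty scraper that lies among them where it is.

Things in the scene. Friction and masses are not known exactly. Their poses are not given: they have to be found in the camera images.
- long_bolt: Loose zinc M16 hex bolt with its nut on, the longer one: 100 mm long, lying on the bench. Origin on its axis at half length, 12 mm above the bench; x along it. Head (10 mm thick) at the -x end, nut (13 mm, ends 4 mm from the tip) near +x, both 24 mm across flats. Bare 16 mm shank to grip: x = -40 to 33 mm. About 210 g.
- short_bolt: Loose zinc M16 hex bolt with its nut on, the shorter one: 56 mm long, lying on the bench. Origin on its axis at half length, 12 mm above the bench; x along it. Head (10 mm thick) at the -x end, nut (13 mm, ends 4 mm from the tip) near +x, both 24 mm across flats. Bare 16 mm shank to grip: x = -18 to 11 mm. About 140 g.
- elbow: Loose galvanised 90-degree pipe elbow lying flat, 49 by 49 by 32 mm. Origin where the pipe axes cross, 16 mm above the bench; legs along +x and +y, ending at 33 mm; z up. Pipe 26 mm in diameter; round 32 mm heel at the corner; 32 mm collars, closed by dark discs, from 20 to 33 mm along each leg. Grip it across one leg's collar, 27 mm from the origin. About 160 g.
- tee: Loose galvanised pipe tee lying flat, 66 by 49 by 32 mm. Origin where the pipe axes cross, 16 mm above the bench; run along x, from -33 to +33 mm; branch along +y, ending at +33 mm; z up. Pipe 26 mm in diameter; 32 mm collars, closed by dark discs, from 20 to 33 mm along each leg. Grip it over its middle, from the run's back (y = -13 mm) to the branch's end (46 mm wide). About 210 g.
- long_bolt_drawer: Clear organizer drawer (fixed) with two long bolts (100 mm) in its back part. Outside 166 (x) by 142 (y) by 45 mm high, walls and floor 3 mm. Origin: centre of the underside; front with 12 mm pull tab and card at -x. Empty front compartment inside: x -80 to +15, y -68 to +68 mm, floor at z 3 mm; then a 3 mm divider, top at z 35 mm. Stock up to z 35 mm, fixed. Yaw within 7 degrees.
- short_bolt_drawer: Clear organizer drawer (fixed) with four short bolts (56 mm) in its back part. Outside 166 (x) by 142 (y) by 45 mm high, walls and floor 3 mm. Origin: centre of the underside; front with 12 mm pull tab and card at -x. Empty front compartment inside: x -80 to +15, y -68 to +68 mm, floor at z 3 mm; then a 3 mm divider, top at z 35 mm. Stock up to z 35 mm, fixed. Yaw within 7 degrees.
- elbow_drawer: Clear organizer drawer (fixed) with two pipe elbows in its back part. Outside 166 (x) by 142 (y) by 45 mm high, walls and floor 3 mm. Origin: centre of the underside; front with 12 mm pull tab and card at -x. Empty front compartment inside: x -80 to +15, y -68 to +68 mm, floor at z 3 mm; then a 3 mm divider, top at z 35 mm. Stock up to z 35 mm, fixed. Yaw within 7 degrees.
- tee_drawer: Clear organizer drawer (fixed) with two pipe tees in its back part. Outside 166 (x) by 142 (y) by 45 mm high, walls and floor 3 mm. Origin: centre of the underside; front with 12 mm pull tab and card at -x. Empty front compartment inside: x -80 to +15, y -68 to +68 mm, floor at z 3 mm; then a 3 mm divider, top at z 35 mm. Stock up to z 35 mm, fixed. Yaw within 7 degrees.
- scraper: Bystander, loose: steel putty scraper lying among the fittings, 194 mm long. Wooden handle 26 mm wide, 18 mm high, from x = -100 to +10 mm; blade up to 52 mm wide, its edge at x = +94 mm. Origin on the underside, near where handle and blade meet.
Not all that is in view belongs to the job. Leave any red look-alike of the elbow alone. Leave any purple look-alike of the long_bolt alone.

How it is judged:
By the outcome, as a careful person would: the job done as asked, in the order asked, and still so for the second after the job is handed in, with the robot touching nothing.
It also fails if it takes over 102 s, if anything falls off the work surface, if the arm or the gripper's body presses on something with over 40 N, if the wrist force passes 120 N, or if a joint passes its speed limit or range.

## Robot

A 6-joint arm with a two-finger parallel gripper is mounted at the origin on the work surface. World frame = base frame: x ahead of the robot, y to its left, z up, the work surface at z = 0. Lengths are in m, angles in rad, forces in N, time in s.
With the tool pointing down it reaches from about 0.3 to 0.775 m from the base axis. Payload 14.6 kg.
Tool frame: the origin (TCP) lies at the very end of the fingers, on their centre line; the grasp point (between the pads) lies 19 mm behind it; z points along the fingers, y is the direction in which the jaws open and shut (so a half turn about z gives the same grasp; the last joint's range is limited). The gripper opens to 94 mm and grips with 3 to 60 N. Pads are 16 mm wide; open, the fingers measure 119 mm over their backs; the gripper's body (75 mm by 177 mm) begins 78 mm behind the grasp point.
Start: joints at [-1.274, 0.3, 1.521, -0, 1.321, -0.067], TCP at [0.196, -0.514, 0.178] pointing down, gripper open.
Joint ranges: [-3.03, 3.03], [-0.79, 2.21], [0.23, 2.52], [-1.04, 4.18], [0, 3.07], [-2.55, 2.55]. Speed limits (rad/s): [2.22, 2.22, 2.57, 3.14, 3.14, 3.14].

## Interface

Orientations are given as [roll, pitch, yaw] about the fixed x, y, z axes, in that order (R = Rz(yaw) Ry(pitch) Rx(roll)).
In Python, from station import ctrl, eyes gives the robot as it stands.
- The arm moves only by the tool jog_arm, never from a script. Its argument "moves" is a list of rows, each a list of 3 entries, a list of its own where there are three numbers: the shift along the world's x, y, z in mm, then the turn, a rotation vector about the world's x, y, z in units of 5 degrees (1.0 is 5 degrees), then the finger opening in mm, from 0 to 94. In form: [[[tx, ty, tz], [wx, wy, wz], jaw], ...]. A call has 1 to 5 rows; each row is the pose to reach, as a shift and turn from the pose commanded when the call began; what a row does not reach only later rows make up. A row lasts 1/12 s, in which the tool goes at most 41.7 mm and 7.16 degrees, less where a joint would pass 70% of its speed; a pose out of reach is approached as far as the arm can. A call with a gripper value outside its range is refused whole. The fingers move at their own pace and stop on an object; "squeeze" is the grip in N (left out, the last holds). Time passes only in rows, so rows that repeat a pose let the fingers close. It gives the time, the measured TCP pose, the force and the opening at its end, in the units of the state.
- ctrl.get_obs(): the state, without advancing time (a new reading comes with each control period).
- eyes.camera(name): name is "scene" or "top" or "wrist"; returns a dict with "frame" (420x560x3 uint8, red, green, blue), "vertical_fov" (degrees; the focal length in pixels is half the picture's height over the tangent of half this angle, whatever the lens; pixels are square), "cx", "cy" (the principal point, pixels), "eye" and "attitude" of the camera in the world; the wrist camera has in their place "hand_eye" (4x4, takes a point from camera to tool coordinates, whose origin is the TCP and whose axes are the flange's). Camera axes: x right, y down, z forward; pixel columns grow to the right and rows downward; lengths in m; the calibration is good to about 2 mm. A picture is of the moment at which its call begins: read the wrist's pose just before it. There is no depth.
- ctrl.hand_in(): hands the job in, once; it reports no verdict.
The state is a dict: "time_s": time; "qpos": joint angles; "joint_vel": joint speeds; "tau": joint torques, N m; "ee_pos": TCP position; "eef_rot": TCP orientation; "force": force on the tool from outside, world axes, zero at the start; "moment": the same for the moment, N m; "grip_width": finger opening in m.
Only numpy, scipy, OpenCV 4.12 (cv2) and the standard library are available. Lean on these libraries where they do the work, as an engineer would, in place of code of your own. Each camera call takes 0.05 s, during which the arm holds its last target.

## Working session

There is one attempt and no reset: what is moved stays moved. The work goes in short steps, Python scripts to look and compute and a tool call to move; the robot and the scene stay as the last step left them, time stands still between calls to the robot, and variables do not carry over. Pictures are saved under pics/ and viewed, and the job is handed in when it is done.

Besides the shell and the picture viewer there is one more tool, called after "Call:" as a command line: name --argument value ..., lists and objects as JSON in quotes. jog_arm: Moves the arm, as the interface text tells. Its arguments: {"type":"object","properties":{"moves":{"type":"array","items":{"type":"array"}},"squeeze":{"type":"number"}},"required":["moves"]}

```bash
ls; mkdir -p pics; python3 - <<'E'
from station import ctrl, eyes
import cv2
o=ctrl.get_obs(); print(o)
for n in ["scene","top","wrist"]:
    c=eyes.camera(n); cv2.imwrite(f"pics/{n}0.png",c["frame"][:,:,::-1]); print(n,{k:v for k,v in c.items() if k!="frame"})
E
```

```text
pics
{'time_s': 0.0, 'qpos': array([-1.27360209e+00,  3.00463826e-01,  1.52158735e+00,  3.83247210e-06,
        1.32068852e+00, -6.65707920e-02]), 'joint_vel': array([ 0.00036452,  0.00027627,  0.00121115, -0.00143574, -0.00104832,
       -0.00081063]), 'tau': array([-2.12355910e-03, -5.31805193e+01, -3.52731550e+01,  7.07652443e-02,
        2.43665732e-02, -8.76095442e-05]), 'ee_pos': array([ 0.1956146 , -0.51372366,  0.17768768]), 'eef_rot': array([-3.14044840e+00, -8.00071869e-05,  3.63764028e-01]), 'force': array([ 0.54816762, -0.37743485, -0.01289415]), 'moment': array([-0.06399869, -0.03497952,  0.00969612]), 'grip_width': 0.09408465505881275}
scene {'vertical_fov': 53.059097775586, 'cx': 285.2284582198034, 'cy': 210.44279922095453, 'eye': array([0.97609842, 0.34816375, 0.70105261]), 'attitude': array([-2.38231739,  0.01230682,  2.18955998])}
top {'vertical_fov': 57.47111543404443, 'cx': 284.5783007777363, 'cy': 207.0309975136804, 'eye': array([ 0.34944696, -0.01742807,  0.78197736]), 'attitude': array([-2.97700449,  0.0260055 , -1.54305037])}
wrist {'vertical_fov': 71.39190369054616, 'cx': 268.38909158564167, 'cy': 213.35780303380673, 'hand_eye': array([[-2.44219051e-04, -9.65195084e-01, -2.61530859e-01,
         7.62734930e-02],
       [ 9.99999960e-01, -1.98014417e-04, -2.03021927e-04,
         6.72817442e-05],
       [ 1.44168886e-04, -2.61530898e-01,  9.65195093e-01,
        -2.06488743e-01],
       [ 0.00000000e+00,  0.00000000e+00,  0.00000000e+00,
         1.00000000e+00]])}
```

View pics/top0.png

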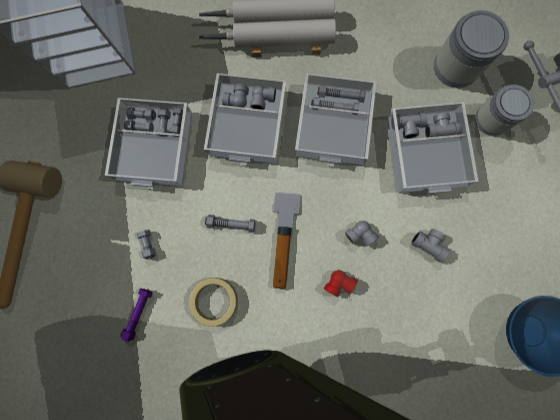

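View pics/scene0.png

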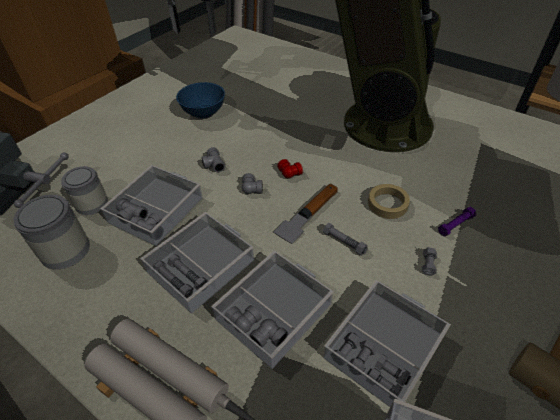

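View pics/wrist0.png

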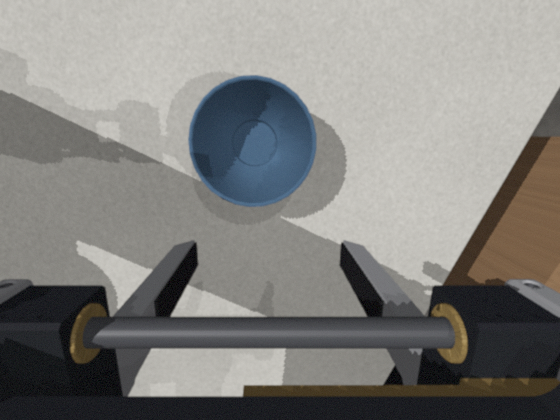

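The top view shows the loose fittings: short bolt at (147,244), long bolt at (230,223), elbow at (362,234) and tee at (432,244). The distractors are a red elbow at (340,284) and a purple bolt at (137,315). The scraper is at (285,240). The drawers are, from the left, short bolts (148,140), then a pipe drawer (246,117), long bolts (336,117) and another pipe drawer (433,147). I'll enlarge these.

```bash
cat > h.py <<'E'
import numpy as np, cv2
from scipy.spatial.transform import Rotation as R
from station import ctrl, eyes
def cam(n):
    o=ctrl.get_obs(); c=eyes.camera(n)
    f=c["frame"].shape[0]/2/np.tan(np.radians(c["vertical_fov"])/2)
    if n=="wrist":
        T=np.eye(4);T[:3,:3]=R.from_euler("xyz",o["eef_rot"]).as_matrix();T[:3,3]=o["ee_pos"]
        M=T@c["hand_eye"]; eye=M[:3,3];A=M[:3,:3]
    else: eye=np.array(c["eye"]);A=R.from_euler("xyz",c["attitude"]).as_matrix()
    return dict(im=np.ascontiguousarray(c["frame"][:,:,::-1]),f=f,cx=c["cx"],cy=c["cy"],eye=eye,A=A)
def ray(c,uv,z):
    uv=np.atleast_2d(uv).astype(float)
    d=np.c_[(uv[:,0]-c["cx"])/c["f"],(uv[:,1]-c["cy"])/c["f"],np.ones(len(uv))]@c["A"].T
    return c["eye"]+d*((z-c["eye"][2])/d[:,2])[:,None]
def proj(c,P):
    p=(np.atleast_2d(P)-c["eye"])@c["A"]
    return np.c_[c["cx"]+c["f"]*p[:,0]/p[:,2],c["cy"]+c["f"]*p[:,1]/p[:,2]]
E
python3 - <<'E'
from h import *
import pickle
c=cam("top"); pickle.dump(c,open("top.pkl","wb"))
s=cam("scene"); pickle.dump(s,open("scene.pkl","wb"))
im=c["im"]
cv2.imwrite("pics/t1.png",cv2.resize(im[65:205,95:295],None,fx=4,fy=4,interpolation=cv2.INTER_CUBIC))
cv2.imwrite("pics/t2.png",cv2.resize(im[65:205,290:490],None,fx=4,fy=4,interpolation=cv2.INTER_CUBIC))
cv2.imwrite("pics/t3.png",cv2.resize(im[180:330,120:320],None,fx=4,fy=4,interpolation=cv2.INTER_CUBIC))
cv2.imwrite("pics/t4.png",cv2.resize(im[180:330,290:490],None,fx=4,fy=4,interpolation=cv2.INTER_CUBIC))
print(ray(c,[[147,244],[230,223],[362,234],[432,244],[148,140],[246,117],[336,117],[433,147]],0.016).round(3))
E
```

```text
[[ 0.394  0.281  0.016]
 [ 0.441  0.115  0.016]
 [ 0.425 -0.15   0.016]
 [ 0.409 -0.287  0.016]
 [ 0.613  0.298  0.016]
 [ 0.667  0.093  0.016]
 [ 0.67  -0.097  0.016]
 [ 0.609 -0.296  0.016]]
```

View pics/t1.png

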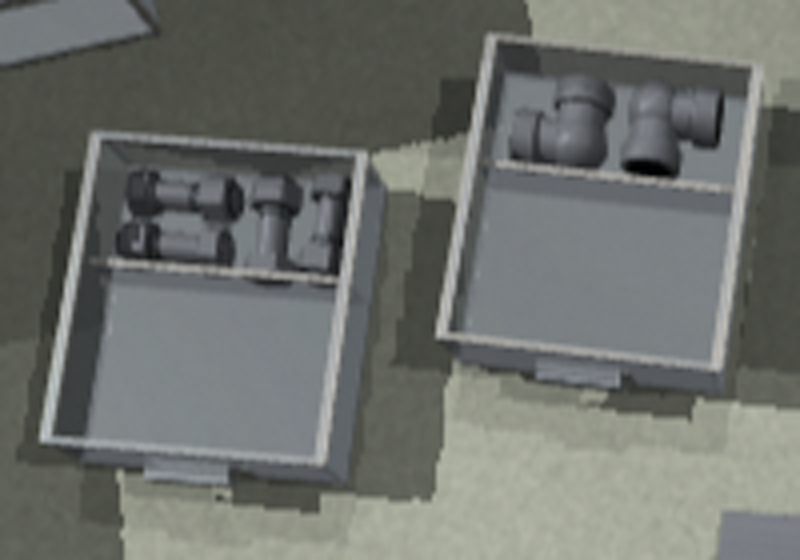

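View pics/t2.png

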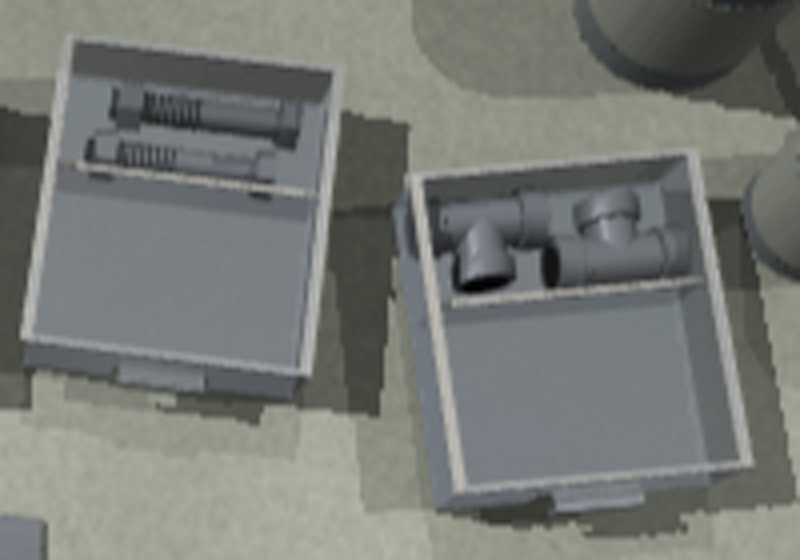

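View pics/t3.png

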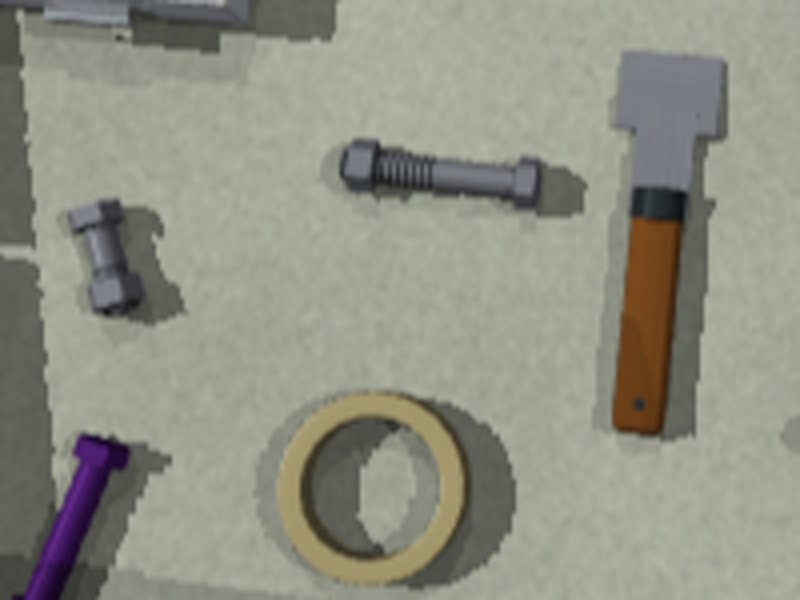

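View pics/t4.png

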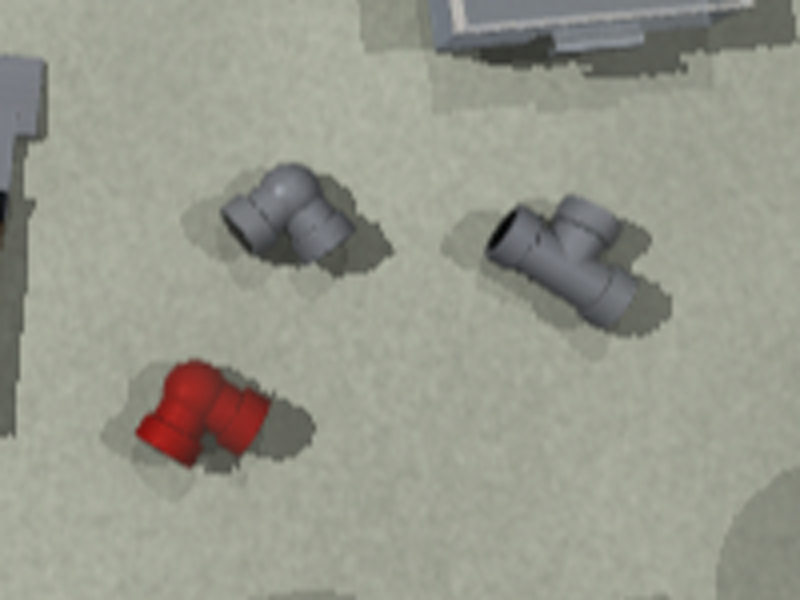

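Enlarged, the stock is four short bolts in drawer 1, elbows in drawer 2, long bolts in drawer 3 and tees in drawer 4. The loose grey elbow and zinc long bolt are the targets, since the look-alikes are red and purple. Next I'll work out poses.

```bash
cat > d.py <<'E'
from h import *
import pickle
c=pickle.load(open("top.pkl","rb"))
def px(p,off): return (np.array(p,float)+.5)/4-.5+np.array(off)
D={"short":([(92,132),(370,153),(325,465),(40,440)],(95,65)),
"elbow":([(488,34),(764,66),(722,370),(436,337)],(95,65)),
"long":([(68,36),(346,66),(312,376),(22,338)],(290,65)),
"tee":([(408,174),(698,150),(753,465),(455,492)],(290,65))}
L=np.array([[83,71],[83,-71],[-83,-71],[-83,71]])/1000
DR={}
for k,(p,o) in D.items():
    P=ray(c,px(p,o),.045)[:,:2]
    m=P.mean(0); H=(L).T@(P-m); a=np.arctan2(H[0,1]-H[1,0],H[0,0]+H[1,1])
    Rm=np.array([[np.cos(a),-np.sin(a)],[np.sin(a),np.cos(a)]])
    res=P-(m+L@Rm.T)
    f=m+Rm@np.array([-.0325,0])
    DR[k]=(m,a,f)
    if __name__=="__main__": print(k,m.round(4),"yaw",np.degrees(a).round(1),"res mm",(res*1000).round(1).tolist(),"sides",[round(np.linalg.norm(P[i]-P[(i+1)%4]),3) for i in range(4)],"front centre",f.round(4))
if __name__=="__main__":
    for n,p,o,z in [("short shank",[(95,216),(103,252),(115,293)],(120,180),.014),("long",[(360,165),(445,176),(527,183)],(120,180),.014),("elbow heel,c1,c2",[(290,188),(248,220),(325,232)],(290,180),.018),("tee mid,end1,end2,branch",[(561,263),(508,235),(618,298),(592,220)],(290,180),.018)]:
        P=ray(c,px(p,o),z)[:,:2]; print(n,P.round(4).tolist(),"angles",[round(float(np.degrees(np.arctan2(*(q-P[0])[::-1]))),1) for q in P[1:]])
E
python3 d.py
```

```text
short [0.6061 0.29  ] yaw -3.7 res mm [[-0.5, 2.2], [-0.6, -2.0], [0.2, -1.7], [0.8, 1.5]] sides [np.float64(0.146), np.float64(0.165), np.float64(0.145), np.float64(0.165)] front centre [0.5737 0.2921]
elbow [0.6608 0.0907] yaw -5.9 res mm [[-0.1, 1.6], [-1.4, -1.3], [0.9, -1.8], [0.6, 1.5]] sides [np.float64(0.145), np.float64(0.164), np.float64(0.145), np.float64(0.165)] front centre [0.6284 0.0941]
long [ 0.6627 -0.0944] yaw -6.5 res mm [[-1.3, 0.5], [0.2, -1.0], [0.2, -1.3], [0.9, 1.7]] sides [np.float64(0.143), np.float64(0.166), np.float64(0.145), np.float64(0.164)] front centre [ 0.6304 -0.0907]
tee [ 0.6051 -0.2882] yaw 6.5 res mm [[-0.3, 2.4], [-1.3, -2.0], [1.1, -1.8], [0.6, 1.4]] sides [np.float64(0.146), np.float64(0.164), np.float64(0.145), np.float64(0.165)] front centre [ 0.5728 -0.2919]
short shank [[0.415, 0.2912], [0.3969, 0.2855], [0.3765, 0.2776]] angles [-162.5, -160.5]
long [[0.4444, 0.1576], [0.4398, 0.114], [0.4373, 0.0722]] angles [-96.0, -94.7]
elbow heel,c1,c2 [[0.4398, -0.1499], [0.4233, -0.129], [0.4183, -0.167]] angles [128.4, -141.4]
tee mid,end1,end2,branch [[0.4059, -0.2825], [0.4191, -0.257], [0.3895, -0.3095], [0.4276, -0.2984]] angles [62.7, -121.2, -36.3]
```

Call:
jog_arm --moves '[[[22,22,0],[0,0,0.8],94],[[44,45,0],[0,0,1.6],94],[[66,68,0],[0,0,2.4],94],[[88,90,0],[0,0,3.2],94],[[110,113,0],[0,0,4],94]]'

```text
time_s: 0.67
ee_pos: [0.3065, -0.3998, 0.1782]
eef_rot: [-3.142, 0.0, 0.716]
force: [1.2, -0.3, -0.3]
grip_width: 0.094
```

Call:
jog_arm --moves '[[[22,22,0],[0,0,0.8],94],[[44,45,0],[0,0,1.6],94],[[66,68,0],[0,0,2.4],94],[[88,90,0],[0,0,3.2],94],[[109,113,0],[0,0,3.9],94]]'

```text
time_s: 1.08
ee_pos: [0.4156, -0.2867, 0.1783]
eef_rot: [3.141, 0.0, 1.057]
force: [0.3, -0.3, 0.6]
grip_width: 0.094
```

Call:
jog_arm --moves '[[[0,0,0],[0,0,0],94],[[0,0,0],[0,0,0],94]]'

```text
time_s: 1.25
ee_pos: [0.4153, -0.2871, 0.1781]
eef_rot: [-3.141, 0.0, 1.055]
force: [-0.6, -0.2, -0.2]
grip_width: 0.0941
```

```bash
cat > look.py <<'E'
from h import *
import sys,pickle
c=cam("wrist"); pickle.dump(c,open("w.pkl","wb")); cv2.imwrite("pics/"+sys.argv[1],c["im"]); o=ctrl.get_obs(); print(o["time_s"],o["ee_pos"].round(4),np.degrees(o["eef_rot"]).round(1),o["qpos"].round(2),o["force"].round(1),o["grip_width"])
E
python3 look.py w1.png
```

```text
1.3 [ 0.4147 -0.2879  0.1781] [-180.     0.    60.4] [-0.68  0.2   1.65 -0.    1.3  -0.16] [-0.4  0.1  0.3] 0.09402017748868816
```

View pics/w1.png

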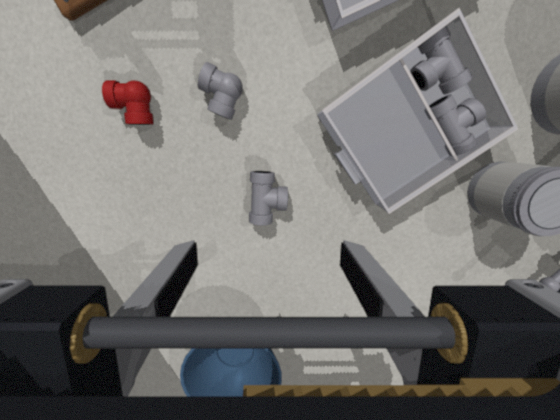

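The tee is between the jaws, with its run along column 262 (rows 172–223) and its branch end at (287,199), so it is aligned with the tool.

```bash
python3 - <<'E'
from h import *
import pickle
c=pickle.load(open("w.pkl","rb"))
cv2.imwrite("pics/w1c.png",cv2.resize(c["im"][150:245,200:330],None,fx=6,fy=6,interpolation=cv2.INTER_CUBIC))
P=ray(c,[[262,177],[262,217],[263,199],[281,199]],.018)[:,:2];print(P.round(4), np.degrees(np.arctan2(*(P[0]-P[1])[::-1])))
E
```

```text
[[ 0.4204 -0.2621]
 [ 0.3943 -0.3074]
 [ 0.4074 -0.2873]
 [ 0.4275 -0.2986]] 60.13100741824849
```

View pics/w1c.png

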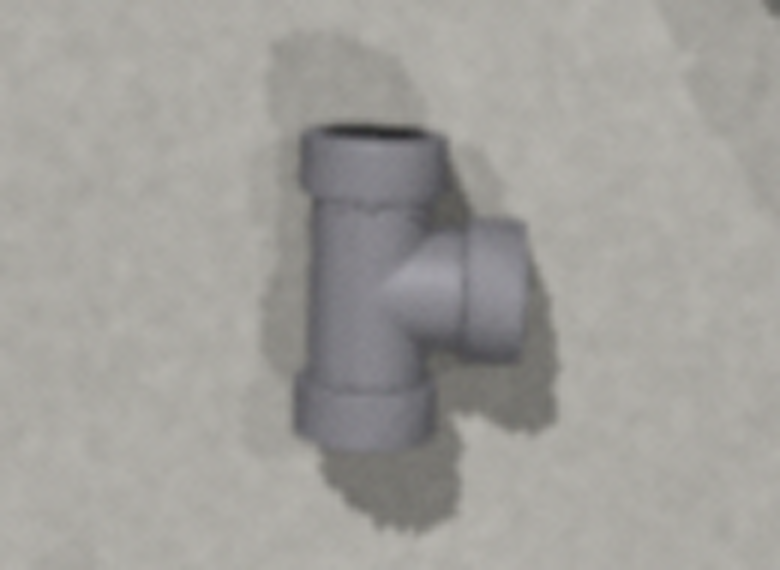

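```bash
python3 - <<'E'
from h import *
import pickle
c=pickle.load(open("w.pkl","rb"))
px=lambda l:np.array([(200+(u+.5)/6-.5,150+(v+.5)/6-.5) for u,v in l])
P=ray(c,px([(312,290),(527,290),(365,290),(373,165),(365,415)]),.016)[:,:2];print(P.round(4), np.linalg.norm(P[0]-P[1]),P[:2].mean(0), np.degrees(np.arctan2(*(P[3]-P[4])[::-1])), np.degrees(np.arctan2(*(P[1]-P[0])[::-1])))
E
```

```text
[[ 0.3951 -0.2791]
 [ 0.4352 -0.3019]
 [ 0.405  -0.2847]
 [ 0.4199 -0.2623]
 [ 0.391  -0.3089]] 0.04615829890168902 [ 0.41514768 -0.29050168] 58.290002259371825 -29.533488866629966
```

Call:
jog_arm --moves '[[[0,-3,-40],[0,0,0],80],[[0,-3,-80],[0,0,0],75],[[0,-3,-120],[0,0,0],70],[[0,-3,-150],[0,0,0],70],[[0,-3,-174],[0,0,0],70]]' --squeeze 40

```text
time_s: 1.72
ee_pos: [0.413, -0.2913, 0.0017]
eef_rot: [-3.139, -0.0, 1.051]
force: [1.0, 0.3, -0.9]
grip_width: 0.0704
```

Call:
jog_arm --moves '[[[0,0,0],[0,0,0],70],[[0,0,0],[0,0,0],40],[[0,0,0],[0,0,0],40],[[0,0,0],[0,0,0],40],[[0,0,0],[0,0,0],40]]'

```text
time_s: 2.13
ee_pos: [0.4153, -0.2917, 0.0058]
eef_rot: [3.139, 0.0, 1.053]
force: [-0.0, -0.5, 0.5]
grip_width: 0.0465
```

Call:
jog_arm --moves '[[[0,0,0],[0,0,0],40],[[0,0,0],[0,0,0],40]]'

```text
time_s: 2.3
ee_pos: [0.415, -0.2912, 0.005]
eef_rot: [3.14, 0.0, 1.053]
force: [0.3, -0.6, 1.3]
grip_width: 0.0401
```

```bash
python3 look.py w2.png
```

```text
2.35 [ 0.415  -0.2913  0.0049] [179.9   0.   60.3] [-0.68  0.43  1.8  -0.    0.92 -0.17] [ 0.3 -1.3  1.7] 0.04060800479615097
```

View pics/w2.png

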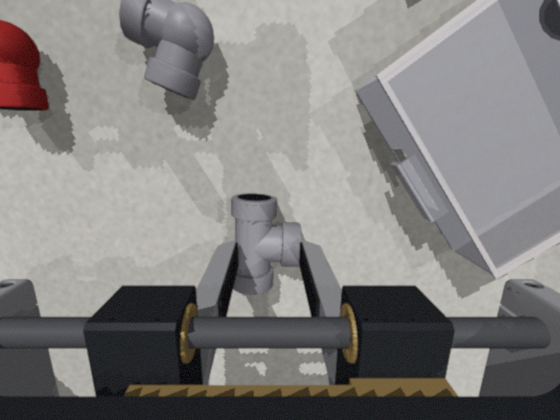

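Call:
jog_arm --moves '[[[0,0,0],[0,0,0],30],[[0,0,0],[0,0,0],30],[[0,0,0],[0,0,0],30]]'

```text
time_s: 2.6
ee_pos: [0.4153, -0.2914, 0.0048]
eef_rot: [3.14, 0.0, 1.053]
force: [2.4, -1.5, 4.4]
grip_width: 0.0301
```

```bash
python3 look.py w3.png; python3 -c "
import cv2
cv2.imwrite('pics/w3c.png',cv2.resize(cv2.imread('pics/w3.png')[170:340,170:370],None,fx=3.5,fy=3.5,interpolation=2))"
```

```text
2.65 [ 0.4153 -0.2914  0.0047] [179.9   0.   60.3] [-0.68  0.43  1.8   0.    0.91 -0.17] [ 3.  -1.8  4.3] 0.030369961230508714
```

View pics/w3c.png

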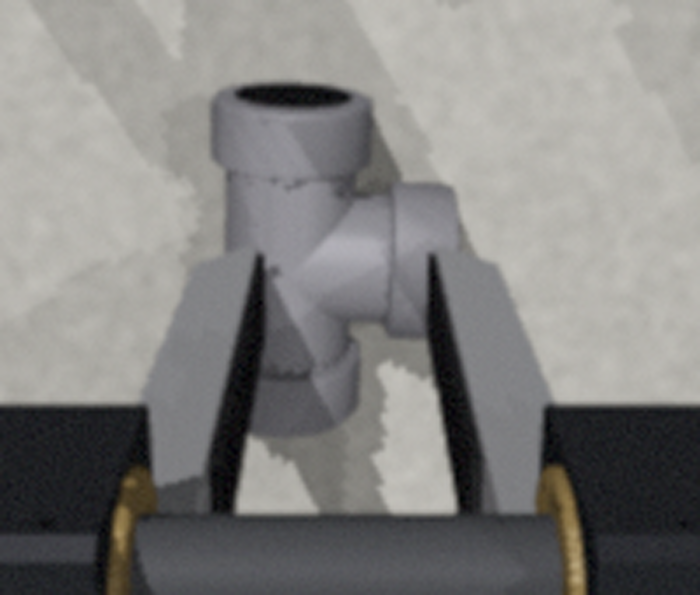

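The fingers seem to sit above the tee rather than beside it, because the gap shrank to 30 mm while the tee stayed still. I'll check this from the scene camera.

```bash
python3 - <<'E'
from h import *
s=cam("scene"); t=cam("top")
p=ctrl.get_obs()["ee_pos"]; print(proj(s,p),proj(t,p),proj(s,[.415,-.29,.032]))
u,v=proj(s,p)[0].astype(int); 
cv2.imwrite("pics/s3.png",cv2.resize(s["im"][v-60:v+40,u-70:u+70],None,fx=5,fy=5,interpolation=2))
u,v=proj(t,p)[0].astype(int); cv2.imwrite("pics/t5.png",cv2.resize(t["im"][v-60:v+60,u-70:u+70],None,fx=4,fy=4,interpolation=2))
E
```

```text
[[212.13180209 163.76665981]] [[431.91316824 241.26902936]] [[211.10999156 155.56281897]]
```

View pics/s3.png

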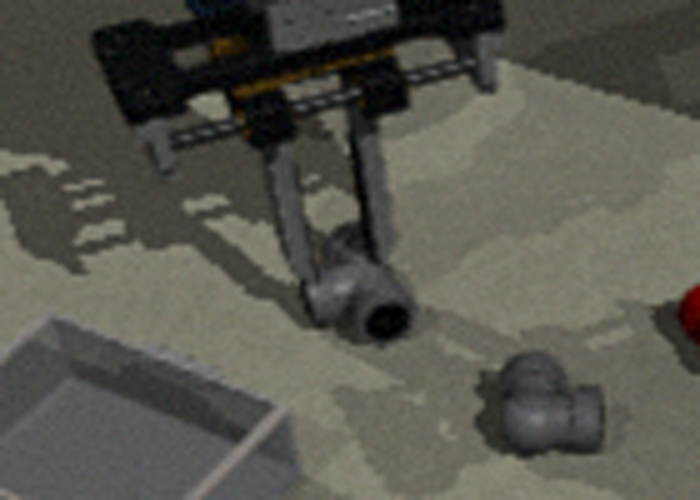

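View pics/t5.png

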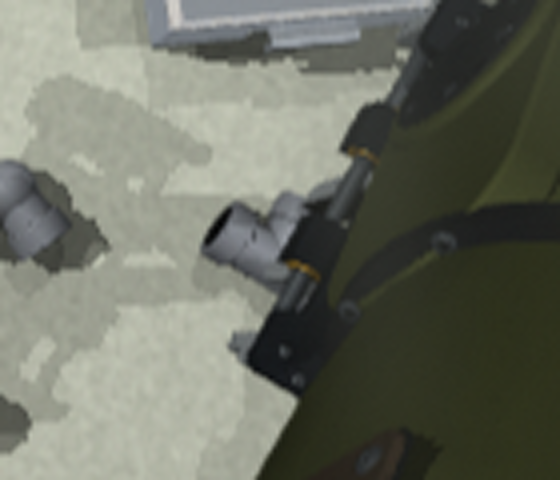

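```bash
python3 - <<'E'
from h import *
s=cam("scene"); o=ctrl.get_obs();p=o["ee_pos"]
u0,v0=proj(s,p)[0].astype(int)
y=np.array([.869,-.495,0]);x=np.array([.495,.869,0])
im=cv2.resize(s["im"][v0-60:v0+40,u0-70:u0+70],None,fx=5,fy=5,interpolation=2)
for sg in(1,-1):
  for w in (15,23,):
   for h in (0,.03,.035):
    q=p+sg*y*w/1000+np.array([0,0,h]); a=(proj(s,q)[0]-[u0-70,v0-60]+.5)*5
    print(sg,w,h,a.round()); cv2.circle(im,tuple(int(i) for i in a),3,{0:(0,0,255),.03:(0,255,0),.035:(255,0,0)}[h],-1)
cv2.imwrite("pics/s4.png",im)
print(o["grip_width"],o["tau"].round(1))
E
```

```text
1 15 0 [325. 315.]
1 15 0.03 [316. 269.]
1 15 0.035 [315. 261.]
1 23 0 [310. 319.]
1 23 0.03 [301. 273.]
1 23 0.035 [299. 265.]
-1 15 0 [381. 298.]
-1 15 0.03 [373. 252.]
-1 15 0.035 [372. 244.]
-1 23 0 [396. 294.]
-1 23 0.03 [388. 248.]
-1 23 0.035 [387. 240.]
0.029824002127700467 [ -0.2 -48.9 -23.4  -0.1   1.2  -0. ]
```

View pics/s4.png

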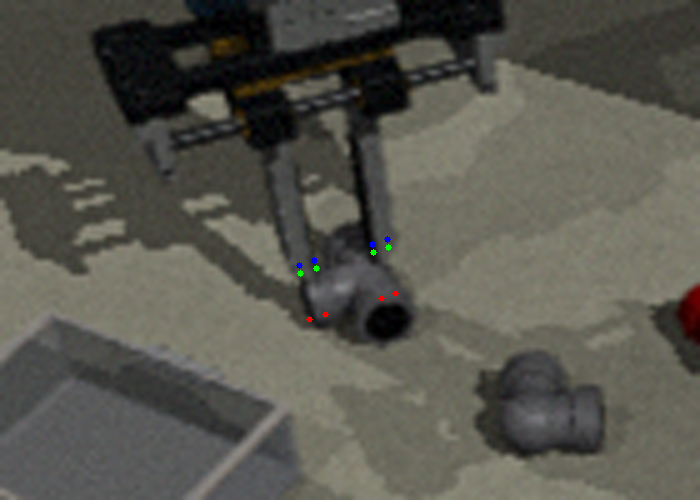

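Call:
jog_arm --moves '[[[0,0,5],[0,0,0],30],[[0,0,10],[0,0,0],30],[[0,0,20],[0,0,0],30],[[0,0,30],[0,0,0],30],[[0,0,30],[0,0,0],30]]'

```text
time_s: 3.22
ee_pos: [0.4154, -0.2916, 0.0365]
eef_rot: [3.139, 0.0, 1.053]
force: [0.2, -0.4, 0.2]
grip_width: 0.0304
```

```bash
python3 look.py w4.png; python3 -c "
import cv2
cv2.imwrite('pics/w4c.png',cv2.resize(cv2.imread('pics/w4.png')[140:340,170:370],None,fx=3,fy=3,interpolation=2))"
```

```text
3.2667 [ 0.4152 -0.2914  0.0355] [179.9   0.   60.3] [-0.68  0.38  1.78  0.    0.98 -0.17] [ 0.5 -0.5  0.7] 0.030475352850784305
```

View pics/w4c.png

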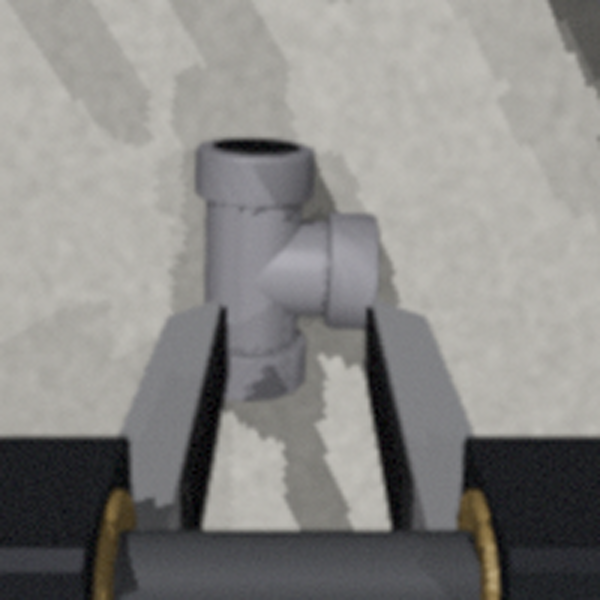

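```bash
python3 - <<'E'
from h import *
s=cam("scene"); o=ctrl.get_obs();p=o["ee_pos"]
u0,v0=proj(s,p)[0].astype(int)
y=np.array([.869,-.495,0])
im=cv2.resize(s["im"][v0-50:v0+50,u0-60:u0+60],None,fx=6,fy=6,interpolation=2)
for sg in(1,-1):
   for h in (0,.03):
    q=p+sg*y*.0215+np.array([0,0,h]); a=(proj(s,q)[0]-[u0-60,v0-50]+.5)*6
    cv2.circle(im,tuple(int(i) for i in a),2,{0:(0,0,255),.03:(0,255,0)}[h],-1)
cv2.imwrite("pics/s5.png",im)
E
```

```text
(no output)
```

View pics/s5.png

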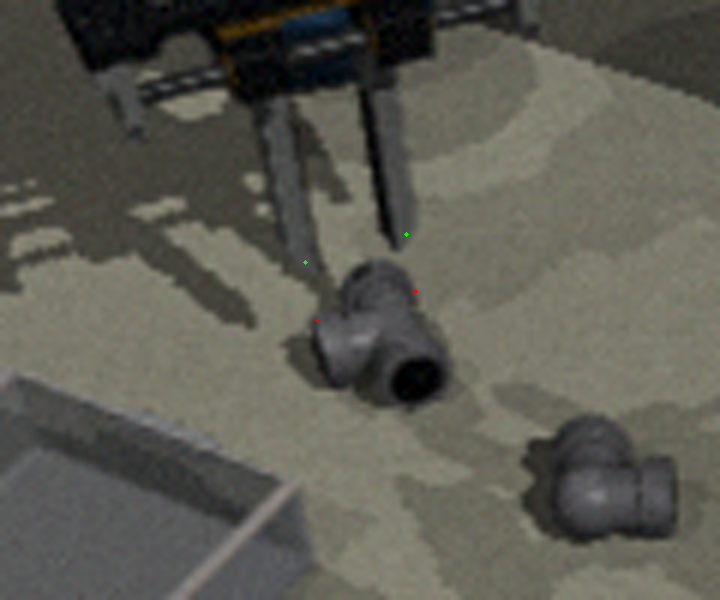

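The scene view shows the real fingertips ending about 27 mm above the reported TCP, which fits the light contact on top of the 32 mm tee. I'll open, go lower and watch the force.

Call:
jog_arm --moves '[[[0,0,0],[0,0,0],70],[[0,0,0],[0,0,0],70],[[0,0,0],[0,0,0],70],[[0,0,-20],[0,0,0],70],[[0,0,-40],[0,0,0],70]]'

```text
time_s: 3.73
ee_pos: [0.4152, -0.2914, -0.0057]
eef_rot: [3.14, 0.0, 1.053]
force: [0.1, -0.4, 0.1]
grip_width: 0.0595
```

Call:
jog_arm --moves '[[[0,0,-5],[0,0,0],70],[[0,0,-9],[0,0,0],70],[[0,0,-13],[0,0,0],70],[[0,0,-16],[0,0,0],70],[[0,0,-16],[0,0,0],70]]'

```text
time_s: 4.15
ee_pos: [0.4148, -0.2911, -0.0217]
eef_rot: [3.141, 0.0, 1.053]
force: [-0.3, 0.0, 0.9]
grip_width: 0.0694
```

```bash
python3 look.py w5.png; python3 - <<'E'
from h import *
s=cam("scene"); p=ctrl.get_obs()["ee_pos"]
u0,v0=proj(s,p)[0].astype(int)
cv2.imwrite("pics/s6.png",cv2.resize(s["im"][v0-50:v0+50,u0-60:u0+60],None,fx=6,fy=6,interpolation=2))
E
```

```text
4.2 [ 0.4149 -0.2911 -0.0214] [180.    0.   60.3] [-0.68  0.47  1.81  0.    0.86 -0.17] [ 0.8  0.2 -0.7] 0.06994554822263327
```

View pics/s6.png

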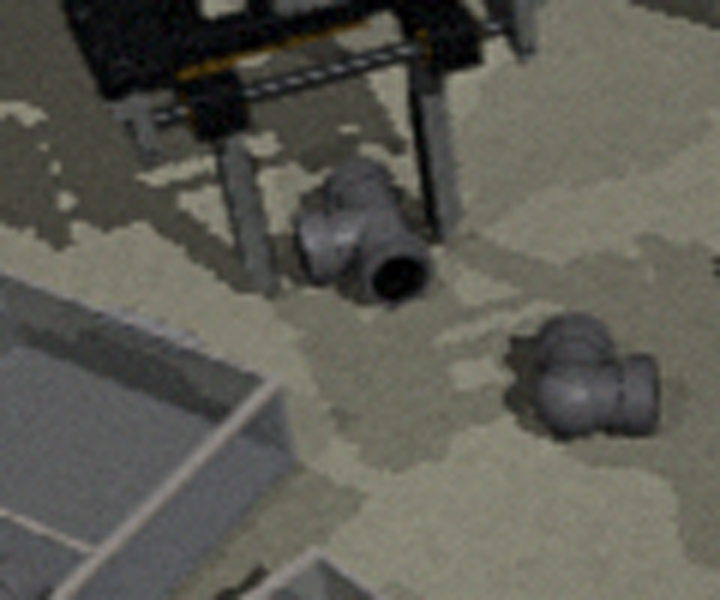

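View pics/w5.png

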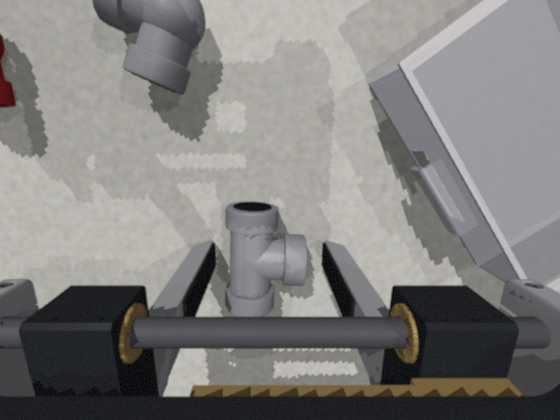

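The fingers now straddle the tee near bench level, centred at column 268 with the branch at row 259. Closing.

Call:
jog_arm --moves '[[[0,0,0],[0,0,0],40],[[0,0,0],[0,0,0],40],[[0,0,0],[0,0,0],40],[[0,0,0],[0,0,0],40],[[0,0,0],[0,0,0],40]]' --squeeze 40

```text
time_s: 4.67
ee_pos: [0.4148, -0.291, -0.0216]
eef_rot: [3.141, 0.0, 1.053]
force: [-0.5, 0.1, 1.2]
grip_width: 0.0455
```

Call:
jog_arm --moves '[[[0,0,0],[0,0,0],40],[[0,0,4],[0,0,0],40],[[0,0,15],[0,0,0],40],[[0,0,40],[0,0,0],40],[[0,0,70],[0,0,0],40]]'

```text
time_s: 5.08
ee_pos: [0.4138, -0.2903, 0.0486]
eef_rot: [-3.139, -0.0, 1.053]
force: [-0.2, -0.9, -1.5]
grip_width: 0.0457
```

```bash
python3 look.py w6.png
```

```text
5.1333 [ 0.4164 -0.2924  0.0551] [1.797e+02 1.000e-01 6.030e+01] [-0.68  0.35  1.77  0.    1.02 -0.17] [ 3.  -2.4  6. ] 0.045817384547136165
```

View pics/w6.png

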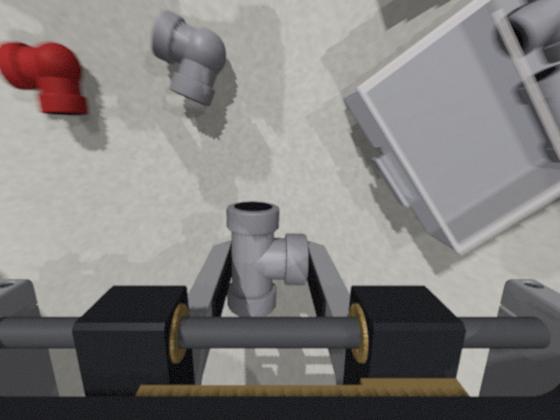

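The tee is held (45.7 mm). Next I'll raise it and carry it to the tee drawer.

Call:
jog_arm --moves '[[[0,0,20],[0,0,-1],40],[[10,0,35],[0,0,-2],40],[[35,0,40],[0,0,-3.2],40],[[65,0,40],[0,0,-4.4],40],[[95,0,40],[0,0,-5.6],40]]'

```text
time_s: 5.55
ee_pos: [0.511, -0.2912, 0.0898]
eef_rot: [3.14, -0.001, 0.559]
force: [0.1, -0.1, -1.3]
grip_width: 0.0454
```

Call:
jog_arm --moves '[[[22,0,0],[0,0,-1.2],40],[[42,0,0],[0,0,-2.4],40],[[56,0,0],[0,0,-3.6],40],[[63,-1,0],[0,0,-4.6],40],[[63,-1,0],[0,0,-5.2],40]]'

```text
time_s: 5.97
ee_pos: [0.5738, -0.2918, 0.0885]
eef_rot: [3.142, -0.0, 0.107]
force: [-1.0, -0.4, -0.9]
grip_width: 0.0451
```

Call:
jog_arm --moves '[[[0,0,0],[0,0,0],40],[[0,0,0],[0,0,0],40]]'

```text
time_s: 6.13
ee_pos: [0.5726, -0.292, 0.0886]
eef_rot: [3.142, -0.0, 0.113]
force: [0.3, 0.5, -1.8]
grip_width: 0.0456
```

```bash
python3 look.py w7.png
```

```text
6.1833 [ 0.5725 -0.292   0.0886] [180.   -0.    6.5] [-0.53  0.58  1.33 -0.    1.23  0.93] [-0.6  0.3 -1.1] 0.04541043697497425
```

View pics/w7.png

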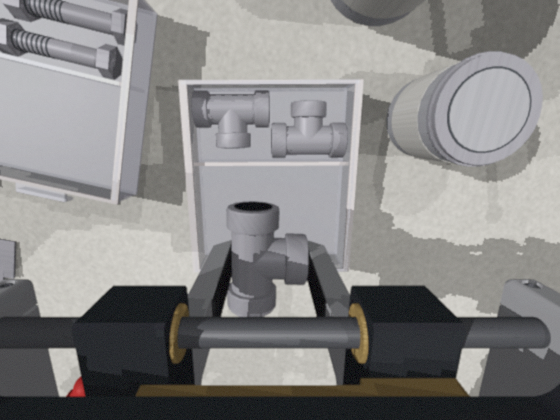

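Call:
jog_arm --moves '[[[0,0,-25],[0,0,0],40],[[0,0,-50],[0,0,0],40],[[0,0,-75],[0,0,0],40],[[0,0,-90],[0,0,0],40],[[0,0,-95],[0,0,0],40]]'

```text
time_s: 6.6
ee_pos: [0.5712, -0.2914, -0.0093]
eef_rot: [-3.139, 0.003, 0.112]
force: [0.1, 0.1, -1.4]
grip_width: 0.0456
```

Call:
jog_arm --moves '[[[0,0,-3],[0,0,0],40],[[0,0,-6],[0,0,0],40],[[0,0,-9],[0,0,0],40],[[0,0,-11],[0,0,0],40],[[0,0,-11],[0,0,0],40]]'

```text
time_s: 7.02
ee_pos: [0.5728, -0.2921, -0.0175]
eef_rot: [3.141, -0.0, 0.111]
force: [-0.4, -0.9, -1.6]
grip_width: 0.0457
```

Call:
jog_arm --moves '[[[0,0,0],[0,0,0],40],[[0,0,-1],[0,0,0],40],[[0,0,-1],[0,0,0],40]]'

```text
time_s: 7.27
ee_pos: [0.5729, -0.2921, -0.0185]
eef_rot: [3.141, -0.001, 0.111]
force: [0.4, -0.7, -0.8]
grip_width: 0.0453
```

Call:
jog_arm --moves '[[[0,0,-1],[0,0,0],40],[[0,0,-1],[0,0,0],40],[[0,0,-1],[0,0,0],40]]'

```text
time_s: 7.52
ee_pos: [0.573, -0.2921, -0.0186]
eef_rot: [3.141, -0.001, 0.111]
force: [-3.8, 1.9, 7.7]
grip_width: 0.0453
```

Contact at the expected height (7.7 N). Opening a little, then retreating.

Call:
jog_arm --moves '[[[0,0,0],[0,0,0],60],[[0,0,0],[0,0,0],60],[[0,0,0],[0,0,0],60],[[0,0,4],[0,0,0],60],[[0,0,20],[0,0,0],60]]'

```text
time_s: 7.93
ee_pos: [0.5715, -0.2913, -0.0017]
eef_rot: [-3.139, 0.003, 0.111]
force: [-0.3, 0.4, -0.8]
grip_width: 0.0597
```

Call:
jog_arm --moves '[[[0,0,30],[0,0,0],60],[[0,0,60],[0,0,0],60],[[0,0,95],[0,0,0],60],[[-20,10,105],[0,0,1],80],[[-55,25,105],[0,0,2],80]]'

```text
time_s: 8.35
ee_pos: [0.5198, -0.268, 0.1086]
eef_rot: [3.137, -0.004, 0.289]
force: [0.3, -0.4, -0.2]
grip_width: 0.0697
```

```bash
python3 look.py w8.png
```

```text
8.4 [ 0.5106 -0.2633  0.1041] [-179.8    0.2   17. ] [-0.54  0.43  1.53 -0.    1.19  0.73] [-5.4  1.5  0. ] 0.07387122341491227
```

View pics/w8.png

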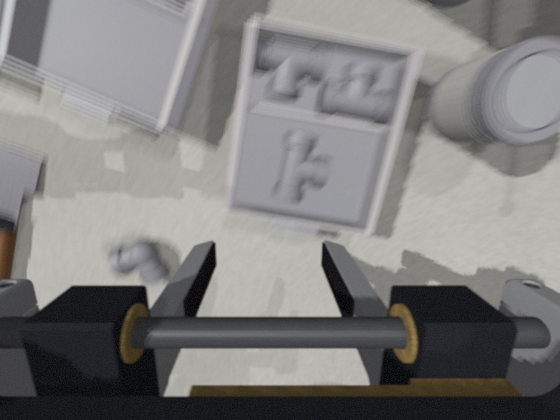

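The tee lies flat in its front compartment. Next is the grey elbow; I'll hover over it for a closer look.

Call:
jog_arm --moves '[[[-20,20,20],[0,0,0.9],60],[[-42,42,40],[0,0,1.8],60],[[-64,64,45],[0,0,2.8],60],[[-86,87,45],[0,0,3.7],60],[[-97,99,45],[0,0,4.4],60]]'

```text
time_s: 8.82
ee_pos: [0.4189, -0.1663, 0.1508]
eef_rot: [3.141, -0.0, 0.674]
force: [-0.1, 0.4, 0.6]
grip_width: 0.0599
```

Call:
jog_arm --moves '[[[0,0,0],[0,0,0],60],[[0,0,0],[0,0,0],60]]'

```text
time_s: 8.98
ee_pos: [0.4208, -0.1679, 0.151]
eef_rot: [3.14, -0.001, 0.669]
force: [0.5, 0.3, 0.5]
grip_width: 0.0601
```

```bash
python3 look.py w9.png;python3 -c "
import cv2
cv2.imwrite('pics/w9c.png',cv2.resize(cv2.imread('pics/w9.png')[120:260,190:350],None,fx=4,fy=4,interpolation=2))"
```

```text
9.0333 [ 0.4211 -0.1683  0.1507] [179.9  -0.   38.3] [-0.46  0.11  1.82 -0.    1.21  0.44] [ 0.3  0.5 -0. ] 0.06003160575523586
```

View pics/w9c.png

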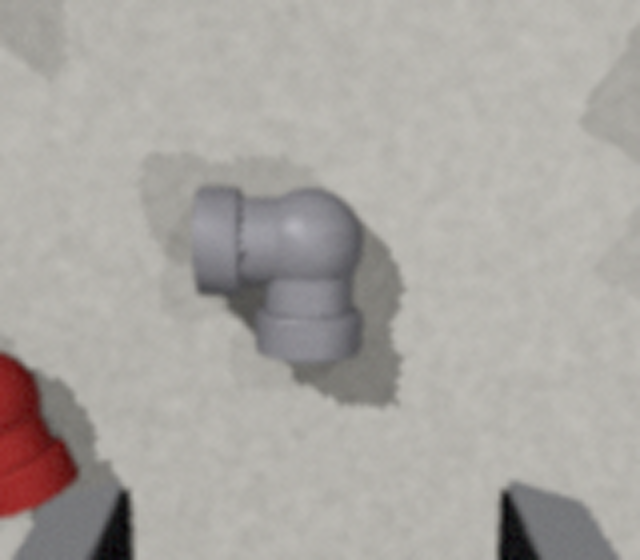

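```bash
python3 - <<'E'
from h import *
import pickle
c=pickle.load(open("w.pkl","rb"))
px=lambda l:np.array([(190+(u+.5)/4-.5,120+(v+.5)/4-.5) for u,v in l])
P=ray(c,px([(257,335),(361,335),(311,238),(194,242)]),.016)[:,:2]
ca=P[:2].mean(0);h=P[2];print(P.round(4),"w",np.linalg.norm(P[0]-P[1]),"collar",ca,"heel",h,np.linalg.norm(ca-h),"dir2",np.degrees(np.arctan2(*(ca-h)[::-1])),"dir1",np.degrees(np.arctan2(*(P[3]-h)[::-1])),np.linalg.norm(P[3]-h))
d=np.radians(218.3);print("grip",h+.0275*np.array([np.cos(d),np.sin(d)]))
E
```

```text
[[ 0.4072 -0.1568]
 [ 0.4266 -0.1812]
 [ 0.4402 -0.1514]
 [ 0.418  -0.1252]] w 0.031178005946398888 collar [ 0.41690384 -0.16900553] heel [ 0.44020456 -0.1513979 ] 0.029205347156543774 dir2 -142.9227900869203 dir1 130.26136750483852 0.03436138504598529
grip [ 0.41862321 -0.16844182]
```

Call:
jog_arm --moves '[[[-3,0,-40],[0,0,0],56],[[-3,0,-80],[0,0,0],56],[[-3,0,-115],[0,0,0],56],[[-3,0,-135],[0,0,0],56],[[-3,0,-140],[0,0,0],56]]' --squeeze 40

```text
time_s: 9.45
ee_pos: [0.4163, -0.1677, 0.0068]
eef_rot: [-3.136, 0.002, 0.667]
force: [0.1, 0.3, -0.5]
grip_width: 0.0561
```

Call:
jog_arm --moves '[[[0,0,-12],[0,0,0],56],[[0,0,-22],[0,0,0],56],[[0,0,-28],[0,0,0],56],[[0,0,-31],[0,0,0],56],[[0,0,-31],[0,0,0],56]]'

```text
time_s: 9.87
ee_pos: [0.4178, -0.1681, -0.0208]
eef_rot: [-3.141, 0.0, 0.669]
force: [0.9, -0.3, -0.1]
grip_width: 0.0558
```

```bash
python3 look.py w10.png;python3 -c "
import cv2
cv2.imwrite('pics/w10c.png',cv2.resize(cv2.imread('pics/w10.png')[170:310,190:350],None,fx=4,fy=4,interpolation=2))"
```

```text
9.9167 [ 0.418  -0.1682 -0.0204] [180.   -0.   38.3] [-0.46  0.37  1.96 -0.    0.81  0.44] [-0.5  0.8  0.1] 0.05633717967329104
```

View pics/w10c.png

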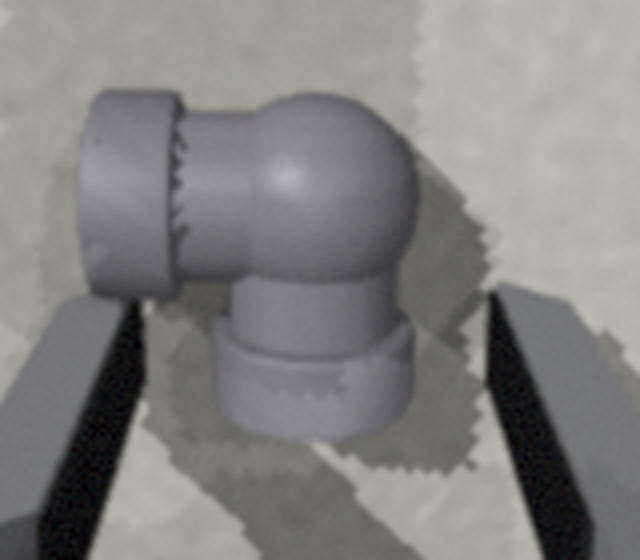

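The fingers straddle the lower collar, and the inner finger just clears the other collar at about (135,298) in the crop. Closing.

Call:
jog_arm --moves '[[[0,0,0],[0,0,0],20],[[0,0,0],[0,0,0],20],[[0,0,0],[0,0,0],20],[[0,0,0],[0,0,0],20],[[0,0,0],[0,0,0],20]]'

```text
time_s: 10.33
ee_pos: [0.4179, -0.1681, -0.0205]
eef_rot: [3.141, -0.0, 0.669]
force: [-0.7, 0.1, 0.6]
grip_width: 0.0312
```

Call:
jog_arm --moves '[[[0,0,4],[0,0,0],20],[[0,0,12],[0,0,0],20],[[0,0,35],[0,0,0],20],[[0,0,65],[0,0,0],20],[[0,0,95],[0,0,0],20]]'

```text
time_s: 10.75
ee_pos: [0.4172, -0.1677, 0.0757]
eef_rot: [-3.141, 0.0, 0.669]
force: [0.1, -0.4, -2.1]
grip_width: 0.0309
```

```bash
python3 look.py w11.png
```

```text
10.8 [ 0.4198 -0.169   0.0814] [179.6  -0.2  38.4] [-0.46  0.19  1.9   0.    1.04  0.44] [ 2.2 -1.3  4.6] 0.030885166072201996
```

View pics/w11.png

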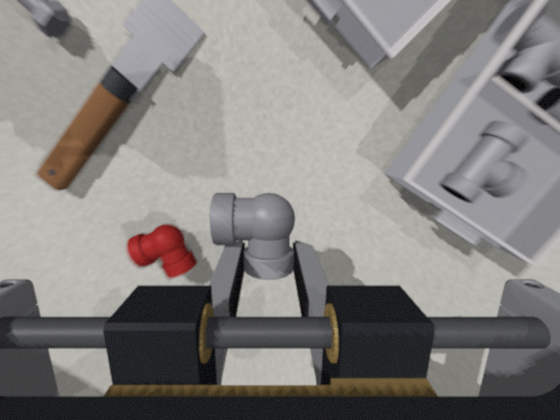

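The elbow is held (31 mm). Carrying it to the elbow drawer.

Call:
jog_arm --moves '[[[8,10,5],[0,0,-0.8],20],[[24,34,10],[0,0,-1.7],20],[[44,62,10],[0,0,-2.7],20],[[66,90,10],[0,0,-3.7],20],[[88,120,10],[0,0,-4.8],20]]'

```text
time_s: 11.22
ee_pos: [0.5065, -0.0468, 0.085]
eef_rot: [3.141, -0.001, 0.245]
force: [0.6, -1.5, -1.2]
grip_width: 0.031
```

Call:
jog_arm --moves '[[[22,30,0],[0,0,-1.0],20],[[44,60,0],[0,0,-2.0],20],[[66,90,0],[0,0,-3.0],20],[[88,118,0],[0,0,-3.7],20],[[103,136,0],[0,0,-4.1],20]]'

```text
time_s: 11.63
ee_pos: [0.6098, 0.0908, 0.0846]
eef_rot: [-3.141, -0.0, -0.11]
force: [-1.2, -0.8, -1.6]
grip_width: 0.0313
```

Call:
jog_arm --moves '[[[0,0,0],[0,0,0],20],[[0,0,0],[0,0,0],20]]'

```text
time_s: 11.8
ee_pos: [0.6086, 0.0888, 0.084]
eef_rot: [3.141, 0.001, -0.106]
force: [0.5, 0.7, -1.9]
grip_width: 0.0308
```

```bash
python3 look.py w12.png
```

```text
11.85 [0.6082 0.0879 0.0841] [180.    0.   -6.1] [ 0.08  0.53  1.43 -0.    1.19  1.76] [ 0.6 -0.1 -2.3] 0.03094581433002728
```

View pics/w12.png

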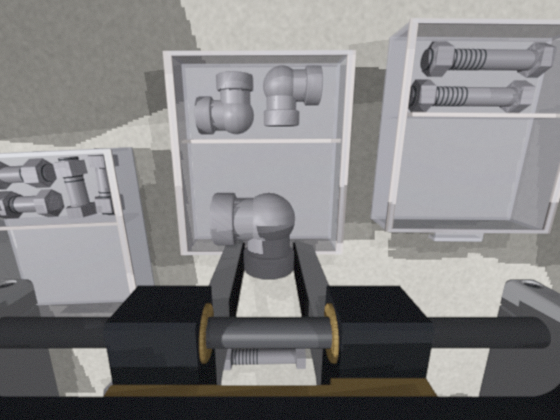

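```bash
python3 - <<'E'
from h import *
import pickle
c=pickle.load(open("w.pkl","rb"))
m,a=np.array([.6608,.0907]),np.radians(-5.9)
Rm=np.array([[np.cos(a),-np.sin(a)],[np.sin(a),np.cos(a)]])
for n,(x,y),z in [("FL rim out",(-.083,.071),.045),("FR",(-.083,-.071),.045),("BL",(.083,.071),.045),("BR",(.083,-.071),.045),("div L",(.0165,.068),.035)]:
    q=m+Rm@[x,y]; print(n,proj(c,[q[0],q[1],z]).round(0))
P=ray(c,[[183,254],[339,245],[166,54],[354,49]],.045)[:,:2]; print(((P-m)@Rm).round(4))
E
```

```text
FL rim out [[182. 257.]]
FR [[339. 257.]]
BL [[165.  54.]]
BR [[352.  54.]]
div L [[180. 144.]]
[[-0.0799  0.0702]
 [-0.0716 -0.0704]
 [ 0.0833  0.0701]
 [ 0.0863 -0.0722]]
```

The drawer rim projects within 1–3 px of its measured place. Lowering.

Call:
jog_arm --moves '[[[0,0,-25],[0,0,0],20],[[0,0,-50],[0,0,0],20],[[0,0,-72],[0,0,0],20],[[0,0,-86],[0,0,0],20],[[0,0,-91],[0,0,0],20]]'

```text
time_s: 12.27
ee_pos: [0.607, 0.0867, -0.0088]
eef_rot: [3.141, 0.003, -0.108]
force: [0.1, 0.1, -1.8]
grip_width: 0.031
```

Call:
jog_arm --moves '[[[0,0,-3],[0,0,0],20],[[0,0,-6],[0,0,0],20],[[0,0,-9],[0,0,0],20],[[0,0,-10],[0,0,0],20],[[0,0,-10],[0,0,0],20]]'

```text
time_s: 12.68
ee_pos: [0.6089, 0.088, -0.0164]
eef_rot: [-3.142, -0.001, -0.107]
force: [0.3, -0.0, -1.0]
grip_width: 0.0308
```

Call:
jog_arm --moves '[[[0,0,-1],[0,0,0],20],[[0,0,-1],[0,0,0],20],[[0,0,-1],[0,0,0],20]]'

```text
time_s: 12.93
ee_pos: [0.6089, 0.0881, -0.0174]
eef_rot: [-3.142, -0.001, -0.107]
force: [0.1, -0.4, 0.6]
grip_width: 0.031
```

Call:
jog_arm --moves '[[[0,0,-0.5],[0,0,0],20],[[0,0,-0.5],[0,0,0],20]]'

```text
time_s: 13.1
ee_pos: [0.6089, 0.088, -0.0175]
eef_rot: [-3.141, -0.001, -0.107]
force: [-2.7, 0.2, 5.5]
grip_width: 0.0311
```

Call:
jog_arm --moves '[[[0,0,0],[0,0,0],46],[[0,0,0],[0,0,0],46],[[0,0,0],[0,0,0],46],[[0,0,5],[0,0,0],46],[[0,0,25],[0,0,0],46]]'

```text
time_s: 13.52
ee_pos: [0.607, 0.0878, 0.0045]
eef_rot: [3.141, 0.005, -0.107]
force: [-0.5, 0.3, -0.5]
grip_width: 0.0461
```

Call:
jog_arm --moves '[[[0,0,35],[0,0,0],46],[[0,0,70],[0,0,0],46],[[-10,0,95],[0,0,0],46],[[-40,0,115],[0,0,0],46],[[-80,0,125],[0,0,0],46]]'

```text
time_s: 13.93
ee_pos: [0.5295, 0.0879, 0.1343]
eef_rot: [-3.141, -0.004, -0.108]
force: [-0.4, 0.2, 0.2]
grip_width: 0.0462
```

```bash
python3 look.py w13.png
```

```text
13.9833 [0.522  0.0881 0.134 ] [180.    0.   -6.1] [0.1  0.3  1.63 0.   1.21 1.78] [-1.5  0.9  2.9] 0.045915467943774775
```

View pics/w13.png

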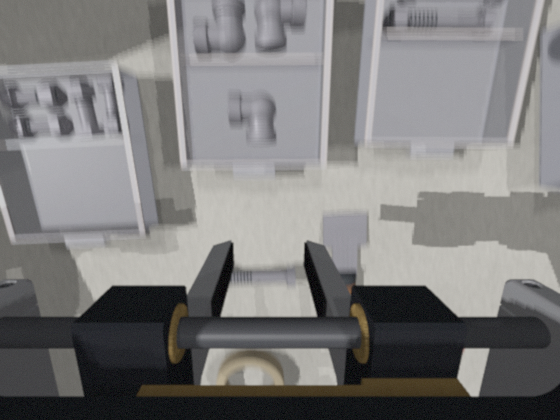

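The elbow is in its compartment. On to the long bolt, which needs the tool turned about 101°.

Call:
jog_arm --moves '[[[-10,3,4],[0,0,1.4],46],[[-30,8,10],[0,0,2.8],46],[[-50,14,16],[0,0,4.2],46],[[-70,20,18],[0,0,5.6],46],[[-88,26,18],[0,0,7],46]]'

```text
time_s: 14.4
ee_pos: [0.4398, 0.1142, 0.1505]
eef_rot: [3.141, -0.001, 0.509]
force: [0.5, 0.0, -0.9]
grip_width: 0.046
```

Call:
jog_arm --moves '[[[0,0,0],[0,0,1.4],46],[[0,0,0],[0,0,2.8],46],[[0,0,0],[0,0,4.2],46],[[0,0,0],[0,0,5.6],46],[[0,0,0],[0,0,7],46]]'

```text
time_s: 14.82
ee_pos: [0.4407, 0.114, 0.1501]
eef_rot: [3.141, -0.0, 1.12]
force: [0.1, 0.2, 0.1]
grip_width: 0.0461
```

Call:
jog_arm --moves '[[[0,0,0],[0,0,1.4],46],[[0,0,0],[0,0,2.8],46],[[0,0,0],[0,0,4.2],46],[[0,0,0],[0,0,5.6],46],[[0,0,0],[0,0,6.2],46]]'

```text
time_s: 15.23
ee_pos: [0.4407, 0.114, 0.1501]
eef_rot: [3.141, -0.0, 1.662]
force: [0.1, -0.1, -0.1]
grip_width: 0.0461
```

Call:
jog_arm --moves '[[[0,0,0],[0,0,0],46],[[0,0,0],[0,0,0],46]]'

```text
time_s: 15.4
ee_pos: [0.4407, 0.114, 0.15]
eef_rot: [3.141, -0.0, 1.653]
force: [-0.7, 0.4, 0.1]
grip_width: 0.0462
```

```bash
python3 look.py w14.png
```

```text
15.45 [0.4407 0.114  0.1499] [180.   -0.   94.7] [ 0.17  0.12  1.81 -0.    1.21  0.09] [0.5 0.  0.3] 0.04612140039787603
```

View pics/w14.png

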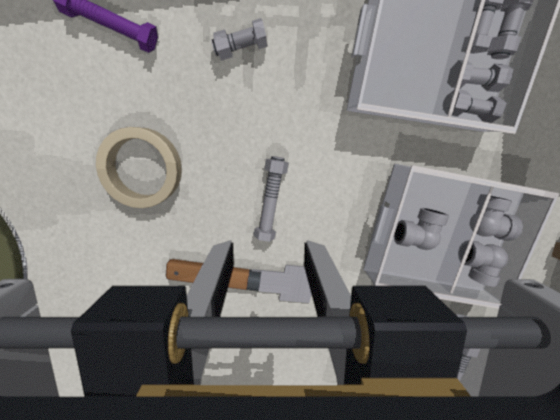

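```bash
python3 - <<'E'
import cv2
cv2.imwrite('pics/w14c.png',cv2.resize(cv2.imread('pics/w14.png')[145:255,220:320],None,fx=5,fy=5,interpolation=2))
E
```

```text
(no output)
```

View pics/w14c.png

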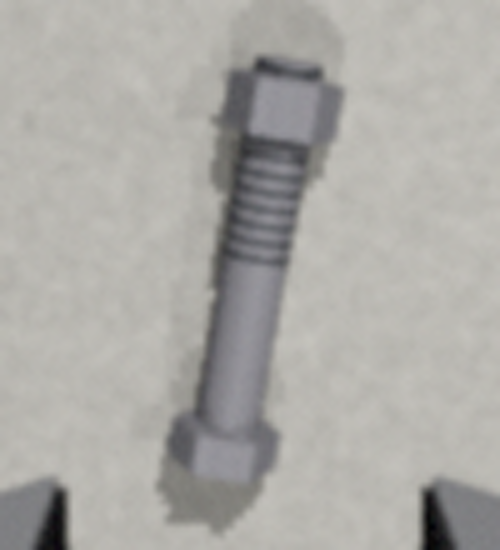

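```bash
python3 - <<'E'
from h import *
import pickle
c=pickle.load(open("w.pkl","rb"))
px=lambda l:np.array([(220+(u+.5)/5-.5,145+(v+.5)/5-.5) for u,v in l])
P=ray(c,px([(224,445),(284,108),(275,150),(232,410)]),.014)[:,:2]
print(P.round(4),np.linalg.norm(P[1]-P[0]),np.degrees(np.arctan2(*(P[1]-P[0])[::-1])),np.degrees(np.arctan2(*(P[2]-P[3])[::-1])),"shank len",np.linalg.norm(P[2]-P[3]),"grip",P[2:].mean(0))
E
```

```text
[[0.4396 0.0711]
 [0.447  0.1548]
 [0.4457 0.1449]
 [0.4408 0.0803]] 0.08397006091969023 84.93462348509 85.62514070952264 shank len 0.0647124664933953 grip [0.44327788 0.1125943 ]
```

The bolt's direction is 85°; my first reading of 95° mirrored it. I'll correct by −9.6° and descend.

Call:
jog_arm --moves '[[[2.5,-1.5,-30],[0,0,-1],46],[[2.5,-1.5,-70],[0,0,-1.9],46],[[2.5,-1.5,-110],[0,0,-1.9],46],[[2.5,-1.5,-135],[0,0,-1.9],46],[[2.5,-1.5,-142],[0,0,-1.9],46]]'

```text
time_s: 15.87
ee_pos: [0.441, 0.1121, 0.0043]
eef_rot: [-3.136, 0.001, 1.488]
force: [0.9, 0.0, -0.4]
grip_width: 0.046
```

Call:
jog_arm --moves '[[[0,0,-12],[0,0,0],46],[[0,0,-22],[0,0,0],46],[[0,0,-28],[0,0,0],46],[[0,0,-30],[0,0,0],46],[[0,0,-30],[0,0,0],46]]'

```text
time_s: 16.28
ee_pos: [0.4434, 0.1126, -0.022]
eef_rot: [3.141, -0.0, 1.489]
force: [-0.9, -0.2, -0.3]
grip_width: 0.0461
```

```bash
python3 look.py w15.png
```

```text
16.3333 [ 0.4436  0.1126 -0.0217] [180.   -0.   85.3] [0.17 0.39 1.94 0.   0.81 0.25] [-0.5  0.3 -0.6] 0.04580537832986872
```

View pics/w15.png

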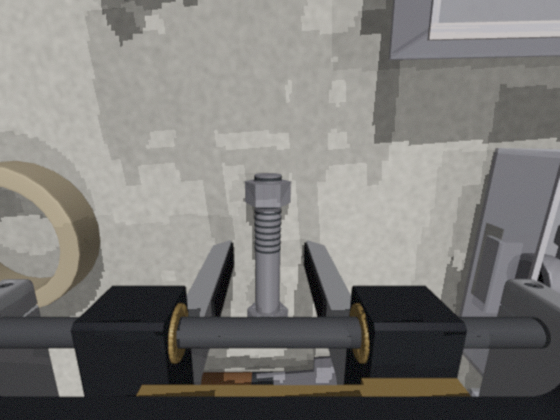

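Call:
jog_arm --moves '[[[0,0,0],[0,0,0],8],[[0,0,0],[0,0,0],8],[[0,0,0],[0,0,0],8],[[0,0,0],[0,0,0],8],[[0,0,0],[0,0,0],8]]' --squeeze 45

```text
time_s: 16.75
ee_pos: [0.4432, 0.1125, -0.0221]
eef_rot: [3.141, -0.0, 1.489]
force: [-0.4, -0.3, 1.0]
grip_width: 0.016
```

Call:
jog_arm --moves '[[[0,0,0],[0,0,0],8],[[0,0,5],[0,0,0],8],[[0,0,25],[0,0,0],8],[[0,0,55],[0,0,0],8],[[0,0,90],[0,0,0],8]]'

```text
time_s: 17.17
ee_pos: [0.442, 0.1123, 0.068]
eef_rot: [-3.138, 0.001, 1.49]
force: [-0.5, 0.2, -1.7]
grip_width: 0.0147
```

```bash
python3 look.py w16.png
```

```text
17.2167 [0.4455 0.1129 0.075 ] [ 1.796e+02 -1.000e-01  8.530e+01] [0.17 0.22 1.89 0.   1.03 0.25] [3.9 0.3 6.6] 0.015081573875964538
```

View pics/w16.png

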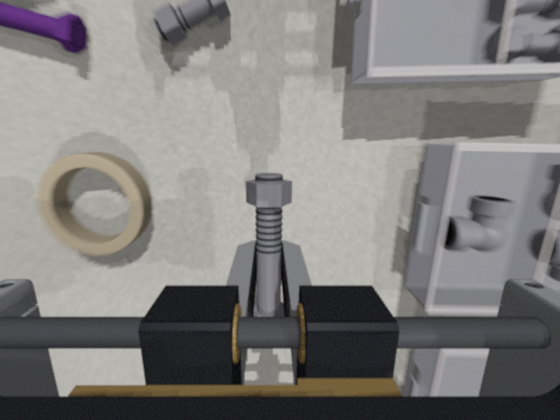

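The long bolt is held. Carrying it to its drawer.

Call:
jog_arm --moves '[[[6,-6,6],[0,0,0],8],[[24,-26,12],[0,0,-0.2],8],[[46,-50,12],[0,0,-0.4],8],[[70,-76,12],[0,0,-0.4],8],[[94,-102,12],[0,0,-0.4],8]]'

```text
time_s: 17.63
ee_pos: [0.5378, 0.0089, 0.079]
eef_rot: [-3.14, 0.0, 1.455]
force: [1.1, 0.4, -2.1]
grip_width: 0.0149
```

Call:
jog_arm --moves '[[[24,-26,0],[0,0,0],8],[[48,-52,0],[0,0,0],8],[[70,-76,0],[0,0,0],8],[[86,-94,0],[0,0,0],8],[[93,-101,0],[0,0,0],8]]'

```text
time_s: 18.05
ee_pos: [0.6311, -0.0937, 0.0781]
eef_rot: [-3.14, 0.0, 1.452]
force: [0.2, 0.7, -1.5]
grip_width: 0.0149
```

Call:
jog_arm --moves '[[[0,0,0],[0,0,0],8],[[0,0,0],[0,0,0],8]]'

```text
time_s: 18.22
ee_pos: [0.6295, -0.0908, 0.0784]
eef_rot: [-3.139, -0.0, 1.454]
force: [-0.0, 0.7, -1.8]
grip_width: 0.0146
```

```bash
python3 look.py w17.png
```

```text
18.2667 [ 0.6294 -0.0902  0.0788] [-179.9   -0.    83.3] [-0.2   0.58  1.36  0.    1.2  -0.08] [ 0.8  0.1 -1.2] 0.014764027805204055
```

View pics/w17.png

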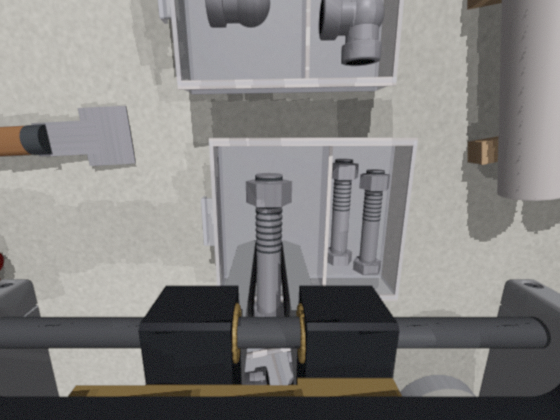

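Call:
jog_arm --moves '[[[0,0,-22],[0,0,0],8],[[0,0,-46],[0,0,0],8],[[0,0,-68],[0,0,0],8],[[0,0,-82],[0,0,0],8],[[0,0,-87],[0,0,0],8]]'

```text
time_s: 18.68
ee_pos: [0.6287, -0.0896, -0.0095]
eef_rot: [-3.138, -0.0, 1.455]
force: [-0.4, -0.2, -1.4]
grip_width: 0.0145
```

Call:
jog_arm --moves '[[[0,0,-3],[0,0,0],8],[[0,0,-6],[0,0,0],8],[[0,0,-8.5],[0,0,0],8],[[0,0,-10],[0,0,0],8],[[0,0,-10],[0,0,0],8]]'

```text
time_s: 19.1
ee_pos: [0.6304, -0.0905, -0.0169]
eef_rot: [3.141, 0.0, 1.455]
force: [-0.6, -0.6, -2.3]
grip_width: 0.0148
```

Call:
jog_arm --moves '[[[0,0,-0.5],[0,0,0],8],[[0,0,-1],[0,0,0],8],[[0,0,-1],[0,0,0],8]]'

```text
time_s: 19.35
ee_pos: [0.6303, -0.0905, -0.0181]
eef_rot: [3.141, -0.0, 1.455]
force: [-0.4, 1.2, -1.0]
grip_width: 0.0148
```

Call:
jog_arm --moves '[[[0,0,-0.5],[0,0,0],8],[[0,0,-1],[0,0,0],8],[[0,0,-1],[0,0,0],8]]'

```text
time_s: 19.6
ee_pos: [0.6303, -0.0905, -0.019]
eef_rot: [3.141, 0.0, 1.455]
force: [-0.6, -0.1, -0.1]
grip_width: 0.0145
```

Call:
jog_arm --moves '[[[0,0,-0.5],[0,0,0],8],[[0,0,-1],[0,0,0],8],[[0,0,-1],[0,0,0],8]]'

```text
time_s: 19.85
ee_pos: [0.6304, -0.0905, -0.0191]
eef_rot: [3.141, 0.0, 1.455]
force: [-6.2, 0.6, 11.1]
grip_width: 0.0148
```

Contact (11 N). Opening.

Call:
jog_arm --moves '[[[0,0,0.5],[0,0,0],34],[[0,0,0.5],[0,0,0],34],[[0,0,0.5],[0,0,0],34],[[0,0,5],[0,0,0],34],[[0,0,25],[0,0,0],34]]'

```text
time_s: 20.27
ee_pos: [0.6284, -0.0902, 0.0021]
eef_rot: [-3.137, -0.0, 1.455]
force: [-0.6, 0.1, 0.8]
grip_width: 0.0338
```

Call:
jog_arm --moves '[[[0,0,35],[0,0,0],34],[[0,0,70],[0,0,0],40],[[-10,8,100],[0,0,0.6],46],[[-30,30,120],[0,0,1.2],46],[[-55,60,130],[0,0,2.4],46]]'

```text
time_s: 20.68
ee_pos: [0.5759, -0.0312, 0.1378]
eef_rot: [3.137, 0.001, 1.664]
force: [-0.1, 1.1, 0.8]
grip_width: 0.0459
```

```bash
python3 look.py w18.png; python3 - <<'E'
from h import *
t=cam("top");cv2.imwrite("pics/t6.png",t["im"])
E
```

```text
20.7333 [ 0.5724 -0.0259  0.1385] [179.8  -0.   96.1] [-0.11  0.38  1.51  0.    1.25 -0.22] [-2.1  4.5  1.8] 0.04637511446083097
```

View pics/w18.png

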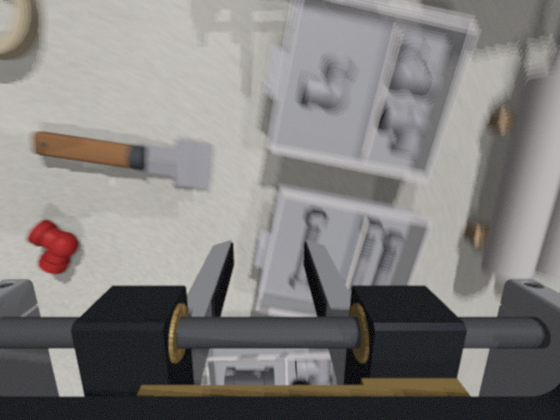

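View pics/t6.png

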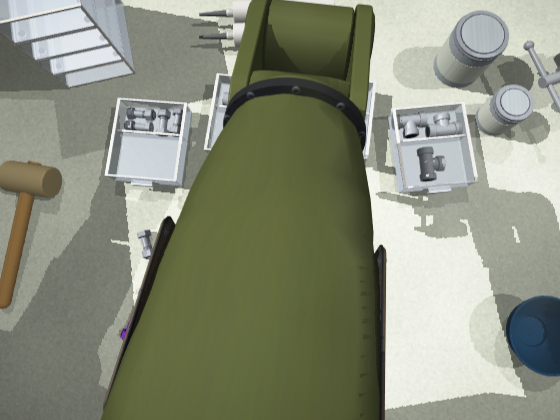

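The long bolt lies in its compartment. Now the short bolt.

Call:
jog_arm --moves '[[[-10,20,5],[0,0,-1.1],46],[[-22,42,5],[0,0,-2.2],46],[[-34,64,5],[0,0,-3.3],46],[[-47,85,5],[0,0,-4.4],46],[[-60,105,5],[0,0,-5.5],46]]'

```text
time_s: 21.2
ee_pos: [0.5147, 0.0752, 0.1397]
eef_rot: [-3.142, 0.0, 1.179]
force: [0.7, -0.1, 0.4]
grip_width: 0.046
```

Call:
jog_arm --moves '[[[-12,21,3],[0,0,-1.1],46],[[-24,42,5],[0,0,-2.2],46],[[-36,64,5],[0,0,-3.3],46],[[-48,85,5],[0,0,-4.4],46],[[-60,105,5],[0,0,-5.5],46]]'

```text
time_s: 21.62
ee_pos: [0.4548, 0.1804, 0.1448]
eef_rot: [3.142, -0.0, 0.699]
force: [0.6, 0.3, 0.7]
grip_width: 0.0457
```

Call:
jog_arm --moves '[[[-12,21,3],[0,0,-1.1],46],[[-24,42,3],[0,0,-2.2],46],[[-36,64,3],[0,0,-3.2],46],[[-48,85,3],[0,0,-4.0],46],[[-59,105,3],[0,0,-4.2],46]]'

```text
time_s: 22.03
ee_pos: [0.3957, 0.2855, 0.1478]
eef_rot: [3.142, -0.0, 0.333]
force: [1.1, -0.5, 0.4]
grip_width: 0.0462
```

Call:
jog_arm --moves '[[[0,0,0],[0,0,0],46],[[0,0,0],[0,0,0],46],[[0,0,0],[0,0,0],46]]'

```text
time_s: 22.28
ee_pos: [0.3966, 0.284, 0.1477]
eef_rot: [3.141, 0.0, 0.338]
force: [-0.5, -0.7, -0.4]
grip_width: 0.0462
```

```bash
python3 look.py w19.png; python3 - <<'E'
import cv2
cv2.imwrite('pics/w19c.png',cv2.resize(cv2.imread('pics/w19.png')[140:260,200:340],None,fx=5,fy=5,interpolation=2))
E
```

```text
22.3333 [0.3967 0.2838 0.1477] [180.    0.   19.3] [ 0.55  0.19  1.73 -0.    1.22  1.78] [ 0.3  0.  -0.7] 0.0456486848152725
```

View pics/w19c.png

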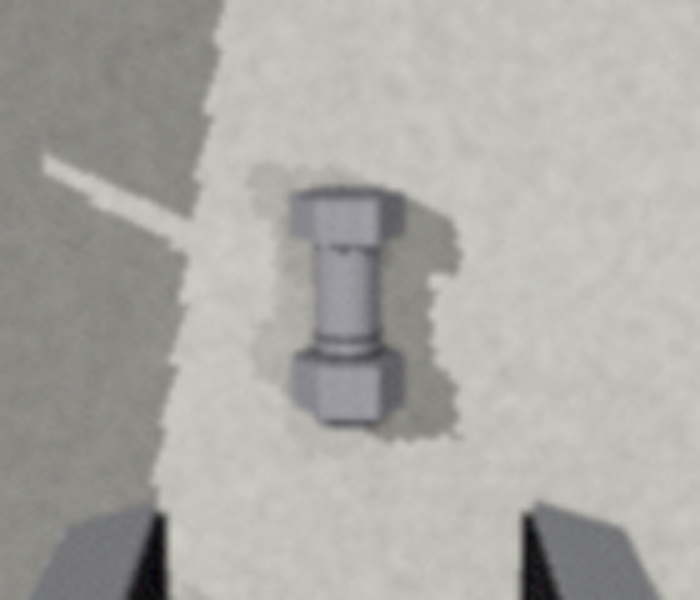

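```bash
python3 - <<'E'
from h import *
import pickle
c=pickle.load(open("w.pkl","rb"))
px=lambda l:np.array([(200+(u+.5)/5-.5,140+(v+.5)/5-.5) for u,v in l])
P=ray(c,px([(346,245),(347,350),(348,215),(348,385)]),.015)[:,:2]
print(P.round(4),"shank",np.linalg.norm(P[0]-P[1]),np.degrees(np.arctan2(*(P[2]-P[3])[::-1])),"grip",P[:2].mean(0),P[2:].mean(0),np.linalg.norm(P[2]-P[3]))
E
```

```text
[[0.4105 0.2883]
 [0.3865 0.2796]
 [0.4173 0.2902]
 [0.3784 0.2765]] shank 0.025484052953311055 19.38614827459256 grip [0.39848583 0.28398144] [0.39784306 0.28337907] 0.041301924156860736
```

Call:
jog_arm --moves '[[[1.5,0,-40],[0,0,0],46],[[1.5,0,-78],[0,0,0],46],[[1.5,0,-112],[0,0,0],46],[[1.5,0,-133],[0,0,0],46],[[1.5,0,-140],[0,0,0],46]]'

```text
time_s: 22.75
ee_pos: [0.3967, 0.2827, 0.0046]
eef_rot: [3.141, 0.005, 0.336]
force: [0.4, 0.4, 0.3]
grip_width: 0.0461
```

Call:
jog_arm --moves '[[[0,0,-12],[0,0,0],46],[[0,0,-22],[0,0,0],46],[[0,0,-28],[0,0,0],46],[[0,0,-30],[0,0,0],46],[[0,0,-30],[0,0,0],46]]'

```text
time_s: 23.17
ee_pos: [0.3979, 0.2844, -0.0221]
eef_rot: [-3.142, -0.0, 0.337]
force: [-0.2, 1.1, -0.4]
grip_width: 0.0458
```

```bash
python3 look.py w20.png
```

```text
23.2167 [ 0.3981  0.2846 -0.0217] [-180.    -0.    19.3] [ 0.55  0.44  1.86 -0.    0.84  1.78] [0.1 0.  0.8] 0.04578458522940552
```

View pics/w20.png

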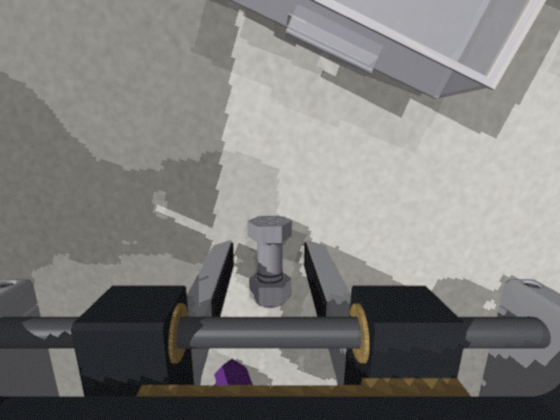

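The shank is between the fingers at (269,258). Closing and lifting.

Call:
jog_arm --moves '[[[0,0,0],[0,0,0],8],[[0,0,0],[0,0,0],8],[[0,0,0],[0,0,0],8],[[0,0,0],[0,0,0],8],[[0,0,0],[0,0,0],8]]' --squeeze 40

```text
time_s: 23.63
ee_pos: [0.3978, 0.2845, -0.0221]
eef_rot: [-3.142, -0.0, 0.338]
force: [0.9, -0.8, 0.6]
grip_width: 0.016
```

Call:
jog_arm --moves '[[[0,0,0],[0,0,0],8],[[0,0,5],[0,0,0],8],[[0,0,25],[0,0,0],8],[[0,0,55],[0,0,0],8],[[0,0,90],[0,0,0],8]]'

```text
time_s: 24.05
ee_pos: [0.3966, 0.2839, 0.0679]
eef_rot: [3.141, 0.003, 0.338]
force: [0.2, -0.5, -2.2]
grip_width: 0.0152
```

```bash
python3 look.py w21.png
```

```text
24.1 [0.3997 0.2858 0.0752] [-179.9   -0.4   19.3] [0.55 0.28 1.8  0.   1.05 1.78] [2.6 1.5 6.9] 0.01461467105148078
```

View pics/w21.png

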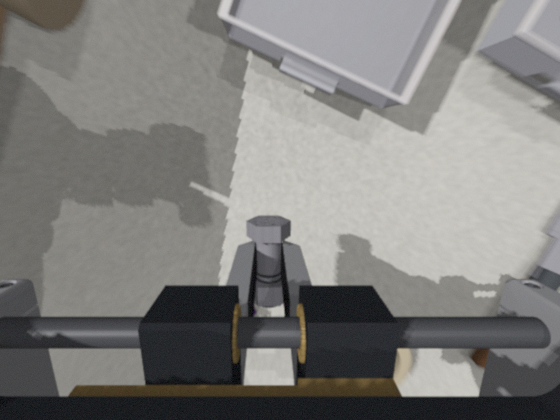

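Call:
jog_arm --moves '[[[6,0,6],[0,0,0],8],[[25,1,12],[0,0,0],8],[[50,2,12],[0,0,0],8],[[76,3,12],[0,0,0],8],[[102,4,12],[0,0,0],8]]'

```text
time_s: 24.52
ee_pos: [0.5006, 0.2882, 0.0789]
eef_rot: [3.141, 0.001, 0.338]
force: [0.1, -0.1, -1.5]
grip_width: 0.0149
```

Call:
jog_arm --moves '[[[25,1,0],[0,0,0],8],[[48,2,0],[0,0,0],8],[[65,3,0],[0,0,0],8],[[74,4,0],[0,0,0],8],[[74,4,0],[0,0,0],8]]'

```text
time_s: 24.93
ee_pos: [0.5747, 0.2919, 0.078]
eef_rot: [3.141, 0.002, 0.337]
force: [-1.8, -0.4, -1.0]
grip_width: 0.0149
```

Call:
jog_arm --moves '[[[0,0,0],[0,0,0],8],[[0,0,0],[0,0,0],8]]'

```text
time_s: 25.1
ee_pos: [0.5729, 0.2924, 0.0791]
eef_rot: [3.142, 0.001, 0.338]
force: [-0.4, -0.0, -1.6]
grip_width: 0.0144
```

```bash
python3 look.py w22.png
```

```text
25.15 [0.573  0.2925 0.0794] [1.80e+02 1.00e-01 1.94e+01] [0.42 0.6  1.33 0.   1.21 1.65] [-0.2  0.4 -0.9] 0.01476336465664937
```

View pics/w22.png

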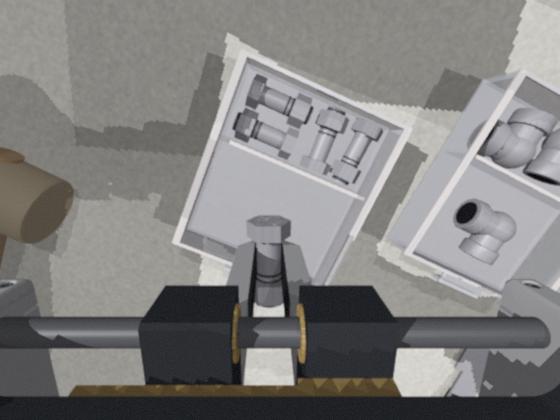

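Over the short bolt drawer, which holds four short bolts. Lowering.

Call:
jog_arm --moves '[[[0,0,-22],[0,0,0],8],[[0,0,-46],[0,0,0],8],[[0,0,-68],[0,0,0],8],[[0,0,-82],[0,0,0],8],[[0,0,-88],[0,0,0],8]]'

```text
time_s: 25.57
ee_pos: [0.5724, 0.2922, -0.0103]
eef_rot: [3.141, 0.003, 0.338]
force: [0.1, -0.7, -2.2]
grip_width: 0.0148
```

Call:
jog_arm --moves '[[[0,0,-3],[0,0,0],8],[[0,0,-6],[0,0,0],8],[[0,0,-8.5],[0,0,0],8],[[0,0,-10],[0,0,0],8],[[0,0,-10],[0,0,0],8]]'

```text
time_s: 25.98
ee_pos: [0.5739, 0.2926, -0.0179]
eef_rot: [-3.142, -0.001, 0.338]
force: [0.4, -0.0, -1.0]
grip_width: 0.015
```

Call:
jog_arm --moves '[[[0,0,-0.5],[0,0,0],8],[[0,0,-1],[0,0,0],8],[[0,0,-1],[0,0,0],8]]'

```text
time_s: 26.23
ee_pos: [0.5739, 0.2926, -0.019]
eef_rot: [-3.142, -0.001, 0.338]
force: [-0.0, -0.5, -1.4]
grip_width: 0.0149
```

Call:
jog_arm --moves '[[[0,0,-0.5],[0,0,0],8],[[0,0,-1],[0,0,0],8],[[0,0,-1],[0,0,0],8]]'

```text
time_s: 26.48
ee_pos: [0.5739, 0.2926, -0.0191]
eef_rot: [-3.142, -0.001, 0.338]
force: [-4.6, -1.6, 9.1]
grip_width: 0.0149
```

Call:
jog_arm --moves '[[[0,0,0.5],[0,0,0],34],[[0,0,0.5],[0,0,0],34],[[0,0,0.5],[0,0,0],34],[[0,0,5],[0,0,0],34],[[0,0,25],[0,0,0],34]]'

```text
time_s: 26.9
ee_pos: [0.572, 0.2918, 0.0022]
eef_rot: [3.141, 0.005, 0.338]
force: [-1.0, -0.3, -1.2]
grip_width: 0.0337
```

Call:
jog_arm --moves '[[[0,0,35],[0,0,0],34],[[0,0,70],[0,0,0],40],[[0,0,105],[0,0,0],46],[[-30,0,125],[0,0,0],46],[[-65,0,145],[0,0,0],46]]'

```text
time_s: 27.32
ee_pos: [0.509, 0.2922, 0.1513]
eef_rot: [-3.141, -0.002, 0.336]
force: [-0.3, -0.3, 0.3]
grip_width: 0.0458
```

Call:
jog_arm --moves '[[[-40,0,10],[0,0,0],46],[[-80,5,20],[0,0,0],46],[[-115,15,30],[0,0,0],46],[[-140,30,30],[0,0,0],46],[[-140,30,30],[0,0,0],46]]'

```text
time_s: 27.73
ee_pos: [0.3655, 0.3242, 0.1812]
eef_rot: [-3.14, -0.002, 0.34]
force: [-0.3, 0.2, 0.7]
grip_width: 0.0463
```

Call:
jog_arm --moves '[[[0,0,0],[0,0,0],46],[[0,0,0],[0,0,0],46],[[0,0,0],[0,0,0],46]]'

```text
time_s: 27.98
ee_pos: [0.3694, 0.3221, 0.1795]
eef_rot: [3.141, 0.0, 0.337]
force: [0.3, 0.3, -0.7]
grip_width: 0.046
```

```bash
python3 look.py w23.png; python3 - <<'E'
from h import *
t=cam("top");cv2.imwrite("pics/t7.png",t["im"])
s=cam("scene");cv2.imwrite("pics/s7.png",s["im"])
cv2.imwrite("pics/s7c.png",cv2.resize(s["im"][150:400,90:460],None,fx=2.1,fy=2.1,interpolation=2))
E
```

```text
28.0333 [0.3695 0.322  0.1794] [180.    0.   19.3] [ 0.64  0.17  1.68 -0.    1.29  1.88] [ 0.5 -0.3  0.3] 0.045910423949777034
```

View pics/t7.png

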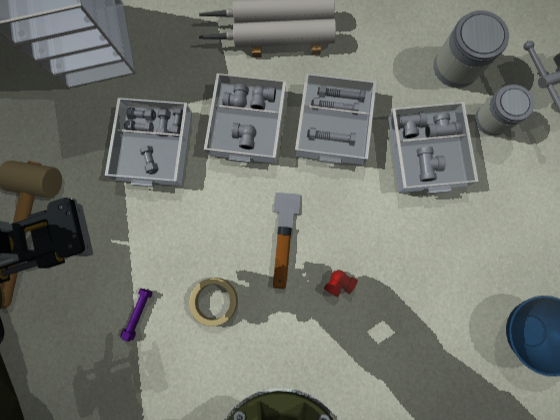

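View pics/s7c.png

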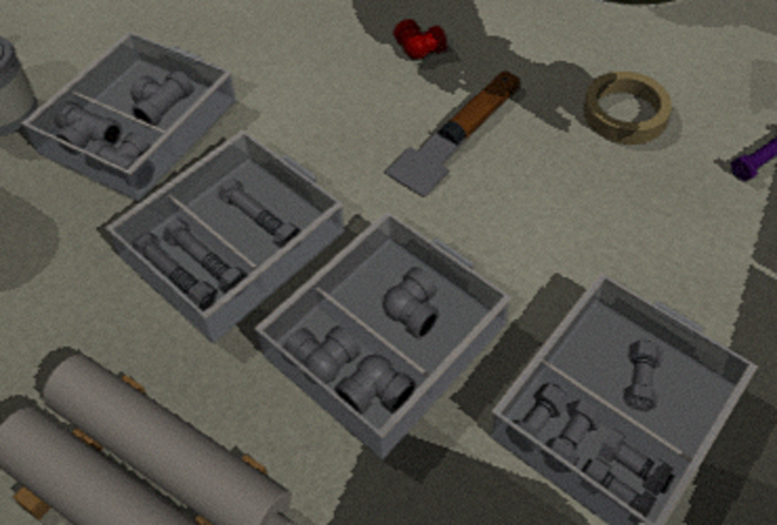

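View pics/w23.png

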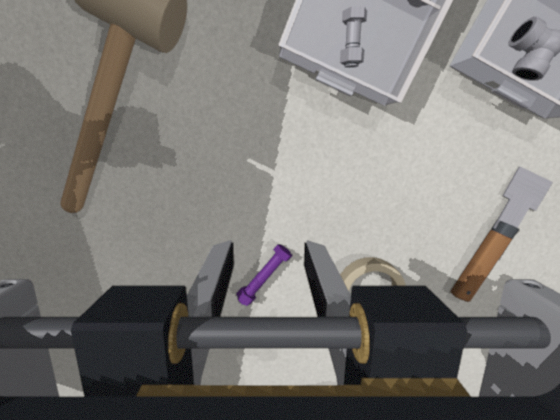

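In the top view all four fittings lie flat in the right front compartments: short bolt (149,158), elbow (243,133), long bolt (331,136) and tee (430,163). The scraper (285,240), the red elbow and the purple bolt are where they were. Handing in.

```bash
python3 -c "
from station import ctrl
print(ctrl.hand_in())"
```

```text
the job is handed in; nothing more can be done
None
```

I handed the job in at about 28 s. The tee, elbow, long bolt and short bolt each lie in the empty front compartment of their own kind's drawer. Each one was lowered until light floor contact (about 5–11 N) before I released it.

- **Final checks:** The last top, scene and wrist views show all four lying flat in the right drawers. The scraper, the red elbow and the purple bolt look unmoved, and nothing is touching the robot.
- **Fingertip height:** The real fingertips sit about 27 mm above the reported TCP. My first grasp of the tee therefore closed above it with only light contact (about 5 N). I confirmed this in the images and then worked at correspondingly lower TCP heights.
- **Long bolt angle:** I first read its angle mirrored, as 95° instead of 85°, and corrected it at the hover before grasping.
- **Bolt grip width:** Both bolts read about 15 mm in the grip after lifting, against the 16 mm shank. Neither slipped visibly.

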